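# Hook a support bracket into a slotted column rack, lock it, and rack the column

## Robot

A 6-joint arm with a two-finger parallel gripper is mounted at the origin on a cart in front of the work surface, level with it; the furniture and walls round the work are solid. World frame = base frame: x ahead of the robot, y to its left, z up, the work surface at z = 0. Lengths are in m, angles in rad, forces in N, time in s.
With the tool pointing down it reaches from about 0.225 to 0.875 m from the base axis. Payload 3.4 kg.
Tool frame: the origin (TCP) lies on the mounting face of the last link; the fingertips stand 173 mm ahead of it and the grasp point (between the pads) lies 155 mm ahead of it; y points along the fingers, x is the direction in which the jaws open and shut, and the axes are right-handed (so a half turn about y gives the same grasp; the last joint's range is limited). The gripper opens to 85 mm and grips with 20 to 120 N. Pads are 22 mm wide; open, the fingers measure 114 mm over their backs; the gripper's body (76 mm by 85 mm) begins 54 mm behind the grasp point. The pads swing forward as they close: fully open they stand 13 mm farther back than shut.
Start: joints at [1.025, 0.276, 1.505, -0, 1.361, -0.121], TCP at [0.237, 0.524, 0.405] pointing down, gripper open.
Joint ranges: [-2.89, 2.89], [-0.75, 2.08], [0.22, 2.7], [-1.18, 4.32], [0.11, 2.71], [-2.7, 2.7]. Speed limits (rad/s): [2.57, 2.57, 3.14, 3.14, 3.14, 3.14].

## Interface

Orientations are given as a unit quaternion [w, x, y, z].
In Python, from rig import manip, vision, ticket gives the robot as it stands.
- The arm moves only by the tool arm_command, never from a script. Its argument "increments" is one flat list of numbers, 7 for each row, row after row: the turn, a rotation vector about the tool's x, y, z in rad, then the shift along the tool's x, y, z in cm, then the closure, from 0 (fully open) to 1 (shut). In form: [wx, wy, wz, tx, ty, tz, hand, wx, wy, wz, tx, ty, tz, hand, ...]. A call has 1 to 8 rows; each row shifts and turns the commanded pose from where the row before left it, along the tool's axes as they then stand; what a row does not reach is not made up. A row lasts 1/8 s, in which the tool goes at most 62.5 mm and 10.7 degrees, less where a joint would pass 70% of its speed; a pose out of reach is approached as far as the arm can. A call is refused whole if a number of a shift passes 6.25 or a number of a turn 0.188, either way. A call with a gripper value outside its range is refused whole. The fingers move at their own pace and stop on an object; "grip_force" is the grip in N (left out, the last holds). Time passes only in rows, so rows that do not move let the fingers close. It gives the time, the measured TCP pose, the force and the opening at its end, in the units of the state.
- manip.get_state(): the state, without advancing time (a new reading comes with each control period).
- vision.get_image(name): name is "scene" or "top" or "wrist"; returns the picture (384x512x3 uint8, red, green, blue); there is no depth.
- vision.camera_params(name): a dict with "vfov" (degrees; the focal length in pixels is half the picture's height over the tangent of half this angle, whatever the lens; pixels are square), "cx", "cy" (the principal point, pixels), "R" (3x3) and "t" (3): a world point X has camera coordinates R X + t. Camera axes: x right, y down, z forward; pixel columns grow to the right and rows downward; lengths in m; the calibration is good to about 2 mm. A picture is of the moment at which its call begins: read the wrist's pose just before it. camera_params takes no time and is no camera call; for the wrist camera it gives the pose at the moment of the call.
- ticket.sign_off(): hands the job in, once; it reports no verdict.
The state is a dict: "clock": time; "qpos": joint angles; "qd": joint speeds; "effort": joint torques, N m; "position": TCP position; "ee_rot": TCP orientation; "contact_force": force on the tool from outside, world axes, zero at the start; "moment": the same for the moment, N m; "width": finger opening in m.
Only numpy, scipy, OpenCV 4.12 (cv2) and the standard library are available. Lean on these libraries where they do the work, as an engineer would, in place of code of your own. Each camera call takes 0.05 s, during which the arm holds its last target.

## Task

Hook the loose support bracket into the empty row of slots of the column rack, level with the bracket already fitted there, and press it down until its spring pin snaps into the lock hole, without forcing it against the panel. Then lay the wide column across the saddles of the two brackets, roughly centred, and leave the other things on the bench alone.

Things in the scene. Friction and masses are not known exactly. Their poses are not given: they have to be found in the camera images.
- rack: Fixed dark grey bench frame with a pale slotted panel. Origin: on the bench, under the middle of the panel's front face; x points into the panel (away from the robot), y left, z up. Posts 186 mm high. Panel front face = plane x 0, 4 mm thick, open behind. Frame: base plate 10 mm high reaching 80 mm in front, posts at y +-97..119 that stand 5 mm proud of the panel, screws 17 mm.
- rack_place (a point): Nominal place of the loose bracket's bracket_back when home, on the panel's face in the empty slot row (y +55, z 133 mm in the rack's frame; axes as the rack's). The panel, with the fitted bracket at y -55, is clamped at any height within +-12 mm of nominal; this place does NOT follow it: find the slots by feel. Slots 10 wide, 20 high, their lower edges nominally 29 below and 21 above this point.
- bracket_back (a point): Loose steel support bracket, 0.25 kg, standing on its arm. This point: middle of the end plate's back face, 38 mm above the bracket's foot. x points out of the back face (towards the panel when fitted), z up. End plate 4 x 32 x 76 mm high, a 26 mm wide thumb flange on its front 60-64 mm up, reaching 30 mm to -x. The arm (square tube 20 wide, 18 high) runs from the plate's foot 98 mm to -x.
- bracket_grip (a point): Point inside the arm's square tube (20 mm wide in y, 18 mm high, from the foot up), 50 mm in front (-x) of the back face and 9 mm above the foot: a clear place to grip across y. Axes as bracket_back. Clear between the pin's knob (ends 24 mm from the back face, 40 mm above the foot) and the saddle (from 72 mm).
- bracket_thumb (a point): Middle of the thumb flange's upper face, 64 mm above the bracket's foot and 20 mm in front of the back face: a place to press down. Axes as bracket_back.
- bracket_saddle (a point): Where the wide column's centre line lies in this bracket's V saddle: 82 mm in front of the back face and 40 mm above the foot. The V's lips are 48 mm above the foot and 38 mm apart, its width along y 14 mm. The fitted bracket is the same, its saddle point 110 mm to the right (-y of the rack), at the same height once this bracket is home.
- lock_pin (a joint): Spring pin (6 mm, round nose) through the loose bracket's end plate, 40 mm above the foot: 0 m = fully out (4.5 mm proud of the back face), up to 0.006 = pushed in; 5 N at 0, 10 N when flush. Tabs: 6 mm wide, on the back, necks 9-17 and 59-67 mm above the foot, lips 8 mm down, 10 mm back. Enter with the foot 8-12 mm above home; slide down till the necks sit; then the pin is out.
- column_mid (a point): Wide steel column lying on the bench, 0.16 kg: tube 12 mm across, 220 mm overall, a hexagon nut 22 mm across the flats on each end (from 84 mm from the middle). This point: the middle of the tube, on its centre line, 11 mm above the bench. y along the column (either way round), z up.
- wide_column: The same wide column: same origin and axes as column_mid. The only thick column on the bench; to be taken by its 12 mm tube, near the middle.
- bracket: The same loose support bracket as a whole. Origin: foot of the end plate's back face, 38 mm below bracket_back, same axes.
- thin_column: Bystander: thin steel column, 164 mm long, 6 mm tube with 12 mm ends, lying beside the wide one (which of two places is which varies). Origin under its middle, long along y. Leave it.
- screwdriver: Bystander: small screwdriver with a red handle, 173 mm long, 21 mm thick, lying in front of the rack. Origin under its middle, long along y. Leave it.
- reagent_bottle: Bystander: brown bottle with a blue cap, 56 mm across, 105 mm high, standing left of the loose bracket. Origin at its foot, z up. Leave it standing.
- beaker: Bystander: empty glass beaker, 52 mm across, 68 mm high, standing left of the loose bracket. Origin at its foot, z up. Leave it standing.

How it is judged:
By the outcome, as a careful person would: the job done as asked, in the order asked, and still so for the second after the job is handed in, with the robot touching nothing.
It also fails if it takes over 72 s, if anything falls off the work surface, if the arm or the gripper's body presses on something with over 40 N, if the wrist force passes 120 N, or if a joint passes its speed limit or range.

## Working session

There is one attempt and no reset: what is moved stays moved. The work goes in short steps, Python scripts to look and compute and a tool call to move; the robot and the scene stay as the last step left them, time stands still between calls to the robot, and variables do not carry over. Pictures are saved under pics/ and viewed, and the job is handed in when it is done.

Besides the shell and the picture viewer there is one more tool, called after "Call:" as name(argument=value, ...) on one line, values as JSON. arm_command: Moves the arm, as the interface text tells. Its arguments: {"type":"object","properties":{"increments":{"type":"array"},"grip_force":{"type":"number"}},"required":["increments"]}

```bash
ls; mkdir -p pics; python3 - <<'E'
from rig import manip, vision, ticket
import cv2, numpy as np
print(manip.get_state())
for n in ["scene","top","wrist"]:
    p=vision.camera_params(n); print(n,p)
    cv2.imwrite(f"pics/{n}0.png",vision.get_image(n)[:,:,::-1])
E
```

```text
pics
{'clock': 0.0, 'qpos': array([ 1.02501639e+00,  2.76579095e-01,  1.50613213e+00,  1.32245879e-05,
        1.36071445e+00, -1.21034590e-01]), 'qd': array([ 4.58341607e-04, -7.31822478e-05,  8.45986792e-04,  5.55706070e-04,
        1.08321102e-04, -1.08288533e-03]), 'effort': array([ 5.64604397e-04, -4.16771686e+01, -2.45799476e+01, -2.40059071e-04,
        1.10100769e-02, -2.98179444e-06]), 'position': array([0.23685724, 0.52370959, 0.4038489 ]), 'ee_rot': array([-0.59387805,  0.59443593,  0.38279087, -0.38396085]), 'contact_force': array([-0.61018064, -0.70822618,  0.92557436]), 'moment': array([-0.04571577,  0.04840831, -0.01935738]), 'width': 0.08552243463152943}
scene {'vfov': 47.9660288140623, 'cx': 253.96032291862522, 'cy': 196.99257013441462, 'R': array([[ 0.86593733, -0.50002153,  0.01144595],
       [-0.37901146, -0.67096065, -0.63730849],
       [ 0.32634775,  0.54753107, -0.77052377]]), 't': array([-0.3814481 ,  0.27478542,  1.25956198])}
top {'vfov': 51.188171086926125, 'cx': 255.83076175675907, 'cy': 187.19030116911676, 'R': array([[-0.00193579, -0.99998749,  0.00461308],
       [-0.98146631,  0.00101592, -0.19163209],
       [ 0.19162501, -0.00489854, -0.98145599]]), 't': array([0.04805311, 0.47040765, 1.25956359])}
wrist {'vfov': 66.69259962064876, 'cx': 253.00946449474458, 'cy': 188.33663573738835, 'R': array([[ 0.41177165,  0.91128608, -0.00133634],
       [ 0.87101717, -0.39314387,  0.29456235],
       [ 0.26790519, -0.1224564 , -0.95563133]]), 't': array([-0.57479531, -0.03716295,  0.37889171])}
```

View images.

View pics/scene0.png

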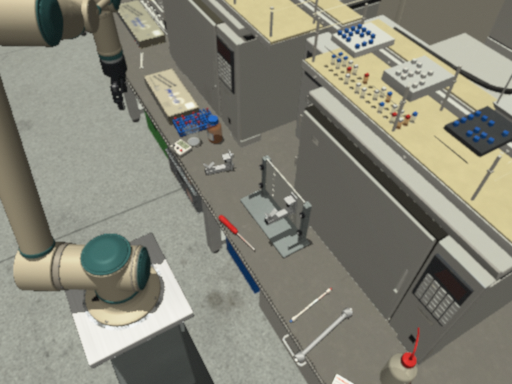

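View pics/top0.png

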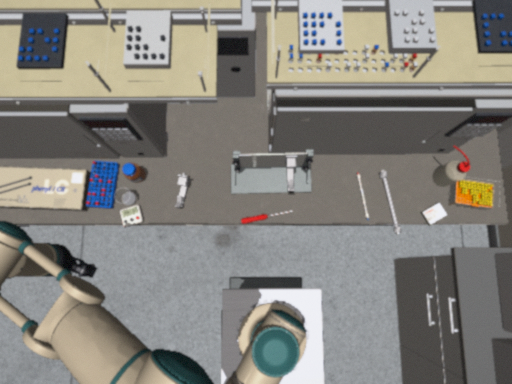

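View pics/wrist0.png

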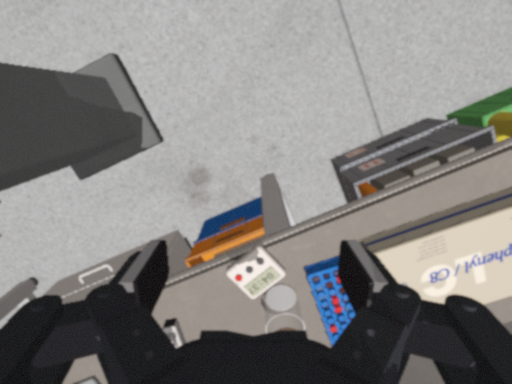

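```bash
cat > h.py <<'E'
import numpy as np, cv2
from scipy.spatial.transform import Rotation as Rn
def quat(q): return Rn.from_quat([q[1],q[2],q[3],q[0]])
def ray(p,u,v,H=384):
    f=H/2/np.tan(np.radians(p['vfov']/2))
    d=np.array([(u-p['cx'])/f,(v-p['cy'])/f,1.]); R=np.array(p['R']);t=np.array(p['t'])
    return -R.T@t, R.T@d
def onz(p,u,v,z):
    o,d=ray(p,u,v); return o+d*(z-o[2])/d[2]
def onx(p,u,v,x):
    o,d=ray(p,u,v); return o+d*(x-o[0])/d[0]
def ony(p,u,v,y):
    o,d=ray(p,u,v); return o+d*(y-o[1])/d[1]
def proj(p,X,H=384):
    f=H/2/np.tan(np.radians(p['vfov']/2)); c=np.array(p['R'])@np.array(X)+np.array(p['t'])
    return np.array([p['cx']+f*c[0]/c[2],p['cy']+f*c[1]/c[2]])
def tri(ps,uvs):
    A=np.zeros((3,3));b=np.zeros(3)
    for p,(u,v) in zip(ps,uvs):
        o,d=ray(p,u,v);d=d/np.linalg.norm(d);M=np.eye(3)-np.outer(d,d);A+=M;b+=M@o
    return np.linalg.solve(A,b)
def crop(im,x0,y0,x1,y1,s,fn):
    c=cv2.resize(im[y0:y1,x0:x1],None,fx=s,fy=s,interpolation=cv2.INTER_CUBIC)
    cv2.imwrite(fn,c)
E
python3 - <<'E'
from h import *
im=cv2.imread("pics/top0.png"); crop(im,110,140,330,230,3.6,"pics/topc.png")
crop(im,330,150,480,245,5,"pics/topd.png")
im=cv2.imread("pics/scene0.png"); crop(im,190,100,370,370,2.2,"pics/scc.png")
E
```

```text
(no output)
```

View pics/topc.png

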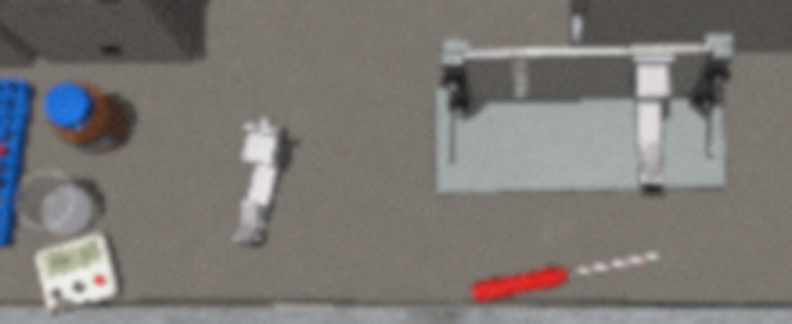

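View pics/topd.png

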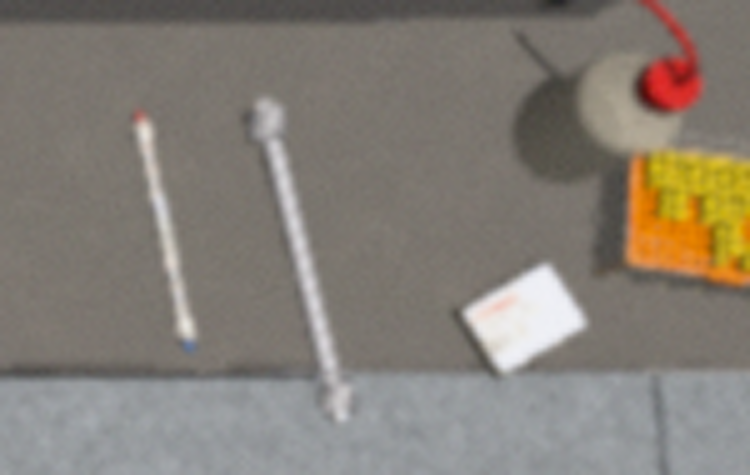

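View pics/scc.png

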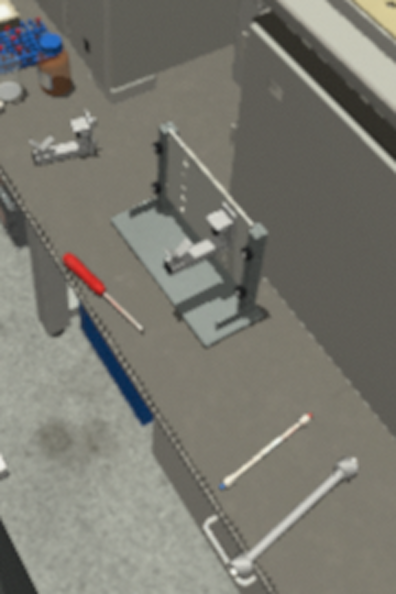

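```bash
python3 - <<'E'
from h import *
from rig import vision
p=vision.camera_params("top"); s=vision.camera_params("scene")
P=lambda u,v,z:print((u,v),z,onz(p,u,v,z).round(4))
T=lambda a,b:(110+a/3.6,140+b/3.6)
D=lambda a,b:(330+a/5,150+b/5)
P(*D(268,120),.011);P(*D(337,402),.011)
P(*D(140,116),.006);P(*D(189,346),.006)
P(*T(437,192),.01);P(*T(723,188),.01); P(*T(457,48),.186);P(*T(718,42),.186); P(*T(443,40),.186);P(*T(733,35),.186);
P(*T(262,132),.064);P(*T(264,190),.018);P(*T(245,238),.04);P(*T(248,210),.048)
P(*T(70,105),.105);P(*T(652,190),.135)
S=lambda a,b:(190+a/2.2,100+b/2.2)
print(tri([p,s],[T(453,45),S(168,128)]),tri([p,s],[T(718,42),S(259,229)]))
E
```

```text
(383.6, 174.0) 0.011 [ 0.522  -0.3834  0.011 ]
(397.4, 230.4) 0.011 [ 0.3323 -0.4168  0.011 ]
(358.0, 173.2) 0.006 [ 0.526  -0.2986  0.006 ]
(367.8, 219.2) 0.006 [ 0.3699 -0.3231  0.006 ]
(231.38888888888889, 193.33333333333331) 0.01 [0.4566 0.1287 0.01  ]
(310.8333333333333, 192.22222222222223) 0.01 [ 0.4601 -0.1365  0.01  ]
(236.94444444444446, 153.33333333333334) 0.186 [0.5447 0.1035 0.186 ]
(309.44444444444446, 151.66666666666666) 0.186 [ 0.5497 -0.1104  0.186 ]
(233.05555555555554, 151.11111111111111) 0.186 [0.5515 0.115  0.186 ]
(313.6111111111111, 149.72222222222223) 0.186 [ 0.5556 -0.1228  0.186 ]
(182.77777777777777, 176.66666666666666) 0.064 [0.5016 0.2828 0.064 ]
(183.33333333333331, 192.77777777777777) 0.018 [0.4572 0.2875 0.018 ]
(178.05555555555554, 206.11111111111111) 0.04 [0.4094 0.2992 0.04  ]
(178.88888888888889, 198.33333333333331) 0.048 [0.4336 0.2958 0.048 ]
(129.44444444444446, 169.16666666666666) 0.105 [0.5167 0.4427 0.105 ]
(291.1111111111111, 192.77777777777777) 0.135 [ 0.4357 -0.0587  0.135 ]
[0.54626378 0.1071899  0.18510672] [ 0.55036721 -0.11054804  0.18777504]
```

```bash
cat >> h.py <<'E'
def Rdown(yaw):  # yaw of tool x; tool y down
    x=np.array([np.cos(yaw),np.sin(yaw),0]);y=np.array([0,0,-1.]);return np.stack([x,y,np.cross(x,y)],1)
def inc(s,pos,Rt):
    R0=quat(s['ee_rot']).as_matrix(); rv=Rn.from_matrix(R0.T@Rt).as_rotvec()
    d=np.array(pos)-s['position']
    print('yaw now',round(np.arctan2(R0[1,0],R0[0,0]),4),'rotvec',rv.round(4),'shift cm in start axes',(R0.T@d*100).round(2),'end axes',(Rt.T@d*100).round(2))
def snap(n,fn):
    from rig import vision,manip
    p=vision.camera_params(n); im=vision.get_image(n)[:,:,::-1].copy(); cv2.imwrite(fn,im); return p,im
E
python3 - <<'E'
from h import *
from rig import vision,manip
s=manip.get_state();p=vision.camera_params("wrist")
R0=quat(s['ee_rot']).as_matrix();o=-p['R'].T@p['t'];print("cam in tool",R0.T@(o-s['position']),"axes(cols xyz)\n",(R0.T@p['R'].T).round(3))
# camera view: want bracket grip seen centre; TCP over 
inc(s,[0.50,0.29,0.32],Rdown(1.39))
for X in ([.5,.29,.03],[.52,.29,.03],[.41,.3,.03]): 
  Rt=Rdown(1.39); Rc=(R0.T@p['R'].T); co=R0.T@(o-s['position'])
  for pos in ([.47,.29,.32],[.40,.29,.32],[.35,.29,.32]):
    c=Rc.T@(Rt.T@(np.array(X)-pos)-co); f=192/np.tan(np.radians(p['vfov']/2)); print(X,pos,c[:2]/c[2]*f+[256,192],c[2])
E
```

```text
cam in tool [0.00049799 0.03167638 0.0763436 ] axes(cols xyz)
 [[ 1.     0.     0.   ]
 [-0.    -0.295  0.956]
 [ 0.    -0.956 -0.295]]
yaw now 1.146 rotvec [-0.0003 -0.244  -0.0014] shift cm in start axes [-10.44   8.41 -33.6 ] end axes [-18.26   8.4  -30.08]
[0.5, 0.29, 0.03] [0.47, 0.29, 0.32] [261.00648275 218.25440552] 0.27804955094518136
[0.5, 0.29, 0.03] [0.4, 0.29, 0.32] [272.94568709 280.82320383] 0.2983495355272412
[0.5, 0.29, 0.03] [0.35, 0.29, 0.32] [280.52507349 320.54386575] 0.31284952451442677
[0.52, 0.29, 0.03] [0.47, 0.29, 0.32] [264.59193961 237.04441204] 0.28384954654005556
[0.52, 0.29, 0.03] [0.4, 0.29, 0.32] [276.06416295 297.16594176] 0.3041495311221154
[0.52, 0.29, 0.03] [0.35, 0.29, 0.32] [283.36368616 335.41994783] 0.31864952010930103
[0.41, 0.3, 0.03] [0.47, 0.29, 0.32] [254.2183423  120.85909366] 0.2514237559571093
[0.41, 0.3, 0.03] [0.4, 0.29, 0.32] [267.83458064 196.83513905] 0.27172374053916915
[0.41, 0.3, 0.03] [0.35, 0.29, 0.32] [276.3779618  244.50559682] 0.2862237295263547
```

Call:
arm_command(increments=[0,-0.122,0,0,0,0,0,0,-0.122,0,0,0,0,0,0,0,0,-4,1.7,-4.6,0,0,0,0,-4,1.7,-4.6,0,0,0,0,-4,1.7,-4.6,0,0,0,0,-4,1.7,-4.6,0,0,0,0,-3.5,1.6,-4.8,0,0,0,0,0,0,0,0])

```text
clock: 1.15
position: [0.4304, 0.2897, 0.3201]
ee_rot: [-0.544, 0.545, 0.45, -0.452]
contact_force: [-0.6, 0.4, -0.5]
width: 0.0854
```

```bash
python3 - <<'E'
from h import *
from rig import vision,manip
s=manip.get_state();print(s['clock'],s['position'],s['ee_rot'])
p,im=snap("wrist","pics/w1.png"); import pickle; pickle.dump(p,open("pics/w1.pkl","wb"))
crop(im,130,80,400,340,2.3,"pics/w1c.png")
E
```

```text
1.15 [0.43038242 0.28974545 0.32011398] [-0.54424465  0.54464045  0.45028108 -0.45211889]
```

View pics/w1c.png

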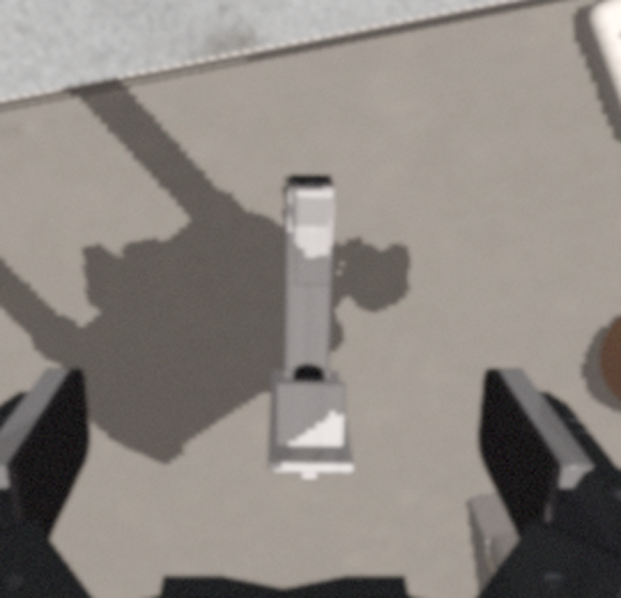

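```bash
python3 - <<'E'
from h import *
import pickle
p=pickle.load(open("pics/w1.pkl","rb"))
C=lambda a,b:(130+a/2.3,80+b/2.3)
def P(n,a,b,z): print(n,onz(p,*C(a,b),z).round(4))
P("tubeL?",287,262,.018);P("tubeR?",331,262,.018);P("tubeL",286,355,.018);P("tubeR",329,355,.018)
P("flF",277,376,.064);P("flF",344,376,.064)
P("plback",268,469,.076);P("plback",354,468,.076)
P("saddle lip far end",288,186,.048);P("saddle",332,186,.048)
E
```

```text
tubeL? [0.4431 0.2893 0.018 ]
tubeR? [0.4466 0.3076 0.018 ]
tubeL [0.4857 0.2809 0.018 ]
tubeR [0.4892 0.2996 0.018 ]
flF [0.4714 0.28   0.064 ]
flF [0.476  0.3045 0.064 ]
plback [0.502  0.2709 0.076 ]
plback [0.5074 0.3021 0.076 ]
saddle lip far end [0.4049 0.2967 0.048 ]
saddle [0.4078 0.3124 0.048 ]
```

Call:
arm_command(increments=[0,0,0,1.02,2.5,-1.82,0,0,0,0,0,5,0,0,0,0,0,0,4.8,0,0,0,0,0,0,2,0,0,0,0,0,0,0,0,0])

```text
clock: 1.82
position: [0.4465, 0.3004, 0.1773]
ee_rot: [0.543, -0.542, -0.452, 0.455]
contact_force: [-0.4, -0.7, -0.1]
width: 0.0852
```

Call:
arm_command(increments=[0,0,0,0,0,0,1,0,0,0,0,0,0,1,0,0,0,0,0,0,1,0,0,0,0,0,0,1,0,0,0,0,0,0,1,0,0,0,0,0,0,1], grip_force=80)

```text
clock: 2.58
position: [0.4482, 0.2994, 0.1797]
ee_rot: [-0.543, 0.543, 0.453, -0.452]
contact_force: [-1.3, -1.0, 6.9]
width: 0.0176
```

```bash
python3 - <<'E'
from h import *
from rig import vision,manip
s=manip.get_state();print(s['clock'],s['position'],s['width'],s['contact_force'])
R=quat(s['ee_rot']).as_matrix();print(R.round(4))
p,im=snap("wrist","pics/w2.png")
E
```

```text
2.575 [0.44818364 0.29941577 0.17973423] 0.017640422582380123 [-1.26983805 -1.025188    6.87167574]
[[ 1.801e-01  1.100e-03 -9.836e-01]
 [ 9.836e-01  5.000e-04  1.801e-01]
 [ 7.000e-04 -1.000e+00 -1.000e-03]]
```

View pics/w2.png

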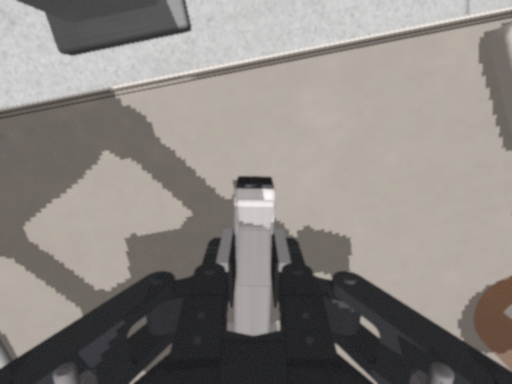

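Call:
arm_command(increments=[0,0,0,0,-1,0,1,0,0,0,0,-3,0,1,0,0,0,0,-4,0,1,0,0,0,0,0,0,1])

```text
clock: 3.12
position: [0.4491, 0.3001, 0.2618]
ee_rot: [-0.543, 0.544, 0.455, -0.45]
contact_force: [-0.5, -0.6, -2.1]
width: 0.0179
```

```bash
python3 - <<'E'
from h import *
from rig import vision,manip
s=manip.get_state();print(s['clock'],s['position'],s['width'],s['contact_force'],s['moment'])
p,im=snap("wrist","pics/w3.png");crop(im,130,150,390,384,2.4,"pics/w3c.png")
p,im=snap("scene","pics/s3.png");crop(im,170,110,320,260,4,"pics/s3c.png")
E
```

```text
3.125 [0.44914161 0.30006031 0.26176306] 0.017868003358671215 [-0.5083656  -0.63783214 -2.10077991] [-0.00507763 -0.00226744  0.00038974]
```

View pics/w3c.png

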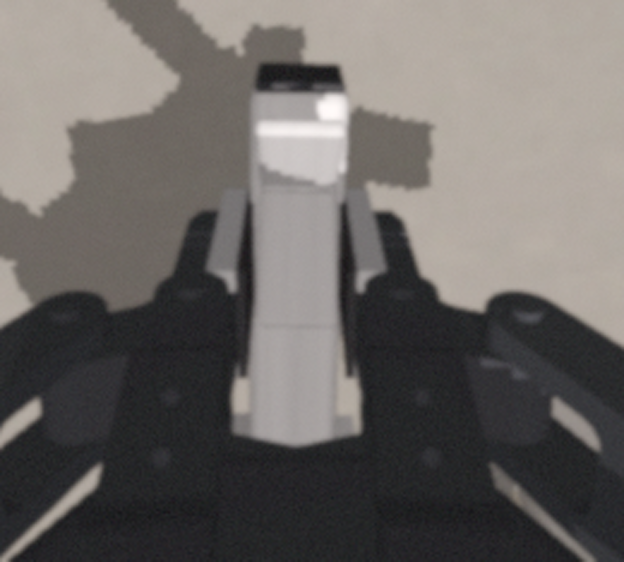

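View pics/s3c.png

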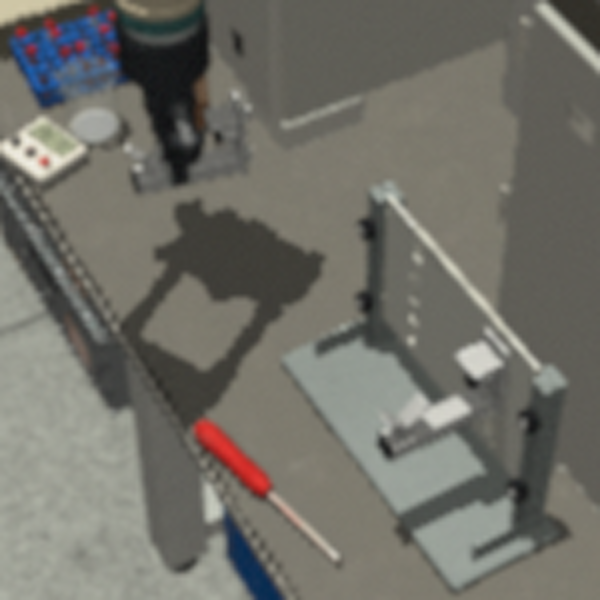

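```bash
python3 - <<'E'
from h import *
from rig import vision,manip
s=manip.get_state();p=vision.camera_params("wrist")
R0=quat(s['ee_rot']).as_matrix();print(np.arctan2(R0[1,0],R0[0,0]))
for (a,b,dz) in ((258,66,-.180),(341,66,-.180),(256,92,-.162),(344,92,-.162),(256,122,-.132),(347,122,-.132),(256,138,-.132),(347,138,-.132),(232,432,-.180+.0),(361,432,-.18)):
  X=onz(p,130+a/2.4,150+b/2.4,s['position'][2]+dz); print(a,b,(R0.T@(X-s['position'])).round(4))
E
```

```text
1.3898751236971552
258 66 [-0.0074  0.18    0.0363]
341 66 [0.0108 0.18   0.0363]
256 92 [-0.0068  0.162   0.0359]
344 92 [0.0103 0.162  0.0359]
256 122 [-0.0052  0.132   0.0404]
347 122 [0.0086 0.132  0.0404]
256 138 [-0.0052  0.132   0.0378]
347 138 [0.0087 0.132  0.0378]
232 432 [-0.0156  0.18   -0.0624]
361 432 [ 0.018   0.18   -0.0624]
```

Call:
arm_command(increments=[0,-0.098,0,0,-3.5,0,1,0,-0.098,0,0,-3.5,0,1,0,0,0,-4.96,-0.7,1.1,1,0,0,0,-4.96,-0.7,1.1,1,0,0,0,-4.96,-0.7,1.1,1,0,0,0,-4.96,-0.7,1.0,1,0,0,0,-4.96,0,1.0,1,0,0,0,0,0,0,1])

```text
clock: 4.22
position: [0.3975, 0.0482, 0.3551]
ee_rot: [0.498, -0.497, -0.501, 0.504]
contact_force: [0.1, -0.6, -2.6]
width: 0.0179
```

```bash
python3 - <<'E'
from h import *
from rig import vision,manip
import pickle
s=manip.get_state();print(s['clock'],s['position'],s['ee_rot'],s['width'],s['contact_force'],s['moment'])
p,im=snap("wrist","pics/w4.png"); pickle.dump((s,p),open("pics/w4.pkl","wb"))
p,im=snap("scene","pics/s4.png");crop(im,210,130,330,270,5,"pics/s4c.png")
E
```

```text
4.225 [0.39746985 0.04818715 0.35507405] [ 0.49833584 -0.49674729 -0.50122664  0.50366196] 0.0178575552547025 [ 0.10810128 -0.62659577 -2.63992562] [0.01254058 0.07159803 0.0137298 ]
```

View pics/w4.png

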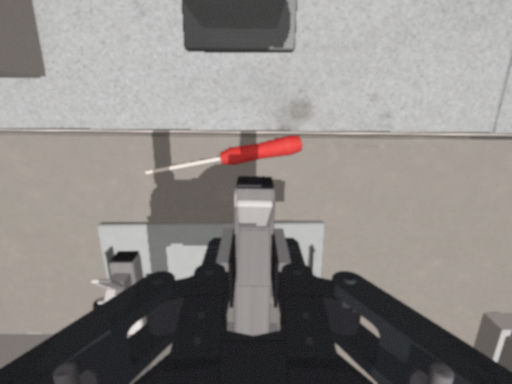

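View pics/s4c.png

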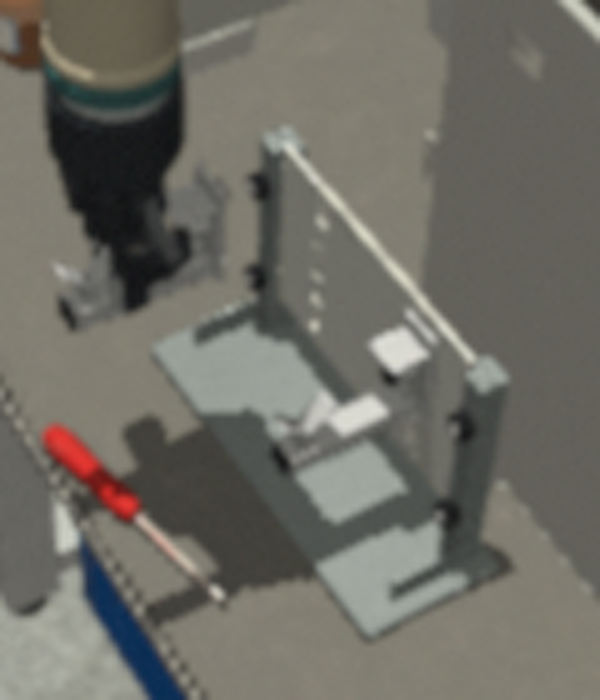

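```bash
python3 - <<'E'
from h import *
im=cv2.imread("pics/w4.png");crop(im,80,205,340,315,3,"pics/w4c.png")
E
```

```text
(no output)
```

View pics/w4c.png

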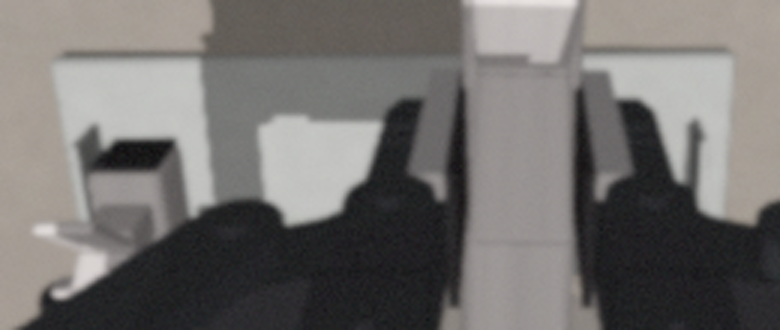

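```bash
python3 - <<'E'
from h import *
import pickle
s,p=pickle.load(open("pics/w4.pkl","rb"))
R0=quat(s['ee_rot']).as_matrix();yaw=np.arctan2(R0[1,0],R0[0,0]);print('toolyaw',yaw)
C=lambda a,b:(80+a/3,205+b/3)
r=onz(p,*C(55,58),.01);l=onz(p,*C(733,53),.01);print(r,l,l-r, 'rackyaw',np.arctan2(-(l-r)[0],(l-r)[1]))
th=np.arctan2(-(l-r)[0],(l-r)[1]);o=(l+r)/2+.08*np.array([np.cos(th),np.sin(th),0]);print('origin',o)
# held bracket edges in the tool frame
for z in (.162,.18): 
  for a in (462,582): pass
from rig import vision
ps=vision.camera_params("scene")
S=lambda a,b:(210+a/5,130+b/5)
ex=np.array([np.cos(th),np.sin(th),0]);ey=np.array([-np.sin(th),np.cos(th),0])
o[2]=0
def onpanel(a,b,xo=0):
  q,d=ray(ps,*S(a,b)); t=((o+xo*ex-q)@ex)/(d@ex); X=q+d*t; return ((X-o)@ey).round(4),X[2].round(4)
for c in ((322,222),(319,257),(316,298),(315,325),(425,328),(290,147),(488,355)): print(c,onpanel(*c))
print('flange',onpanel(400,348,-.02))
pt=vision.camera_params("top")
for k,(y,x) in {"postL":(.108,0),"postR":(-.108,0)}.items():
  X=o+ex*x+ey*y+[0,0,.186]; print(k,proj(pt,X),proj(ps,X))
E
```

```text
toolyaw 1.5806035243417715
[ 0.46255569 -0.13104035  0.01      ] [0.4577237 0.1326714 0.01     ] [-0.00483199  0.26371175  0.        ] rackyaw 0.018320945359788086
origin [0.54012627 0.00228112 0.01      ]
(322, 222) (np.float64(0.0464), np.float64(0.1686))
(319, 257) (np.float64(0.047), np.float64(0.1356))
(316, 298) (np.float64(0.0471), np.float64(0.0958))
(315, 325) (np.float64(0.0461), np.float64(0.0697))
(425, 328) (np.float64(-0.0639), np.float64(0.1805))
(290, 147) (np.float64(0.0856), np.float64(0.2))
(488, 355) (np.float64(-0.1207), np.float64(0.2157))
flange (np.float64(-0.0676), np.float64(0.1783))
postL [234.6291118  155.48656831] [264.02961131 158.15051146]
postR [307.93253392 154.14314396] [303.90843831 204.57521027]
```

Call:
arm_command(increments=[0,-0.006,0,0.2,2.3,-1.2,1,0,0,0,0.2,2.3,-1.2,1,0,0,0,0.1,2.4,-1.2,1,0,0,0,0,0,-1.4,1,0,0,0,0,0,0,1,0,0,0,0,0,0,1])

```text
clock: 5.08
position: [0.4488, 0.0571, 0.2872]
ee_rot: [-0.494, 0.495, 0.506, -0.505]
contact_force: [0.3, 0.6, -2.7]
width: 0.0179
```

```bash
python3 - <<'E'
from h import *
from rig import vision,manip
import pickle
s=manip.get_state();print(s['clock'],s['position'],s['ee_rot'],s['width'],s['contact_force'],s['moment'])
p,im=snap("wrist","pics/w5.png"); pickle.dump((s,p),open("pics/w5.pkl","wb"));crop(im,30,150,330,384,2.6,"pics/w5c.png")
p,im=snap("scene","pics/s5.png");crop(im,220,130,330,240,5.4,"pics/s5c.png")
p,im=snap("top","pics/t5.png");crop(im,220,130,330,220,6,"pics/t5c.png")
E
```

```text
5.075 [0.44878116 0.05708134 0.28719982] [-0.49435739  0.49463732  0.5056402  -0.50524517] 0.01788999561331444 [ 0.27280779  0.60775709 -2.74443696] [-0.01452711  0.03694243  0.00114459]
```

View pics/w5c.png

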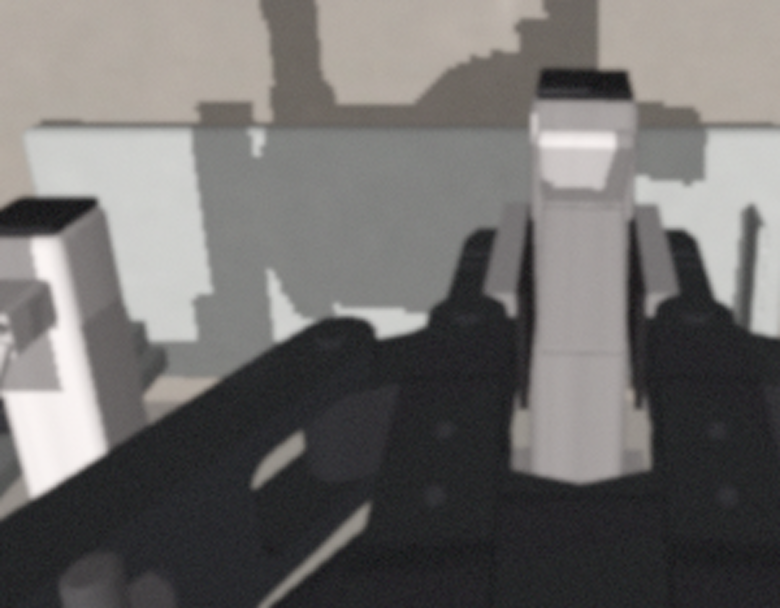

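View pics/s5c.png

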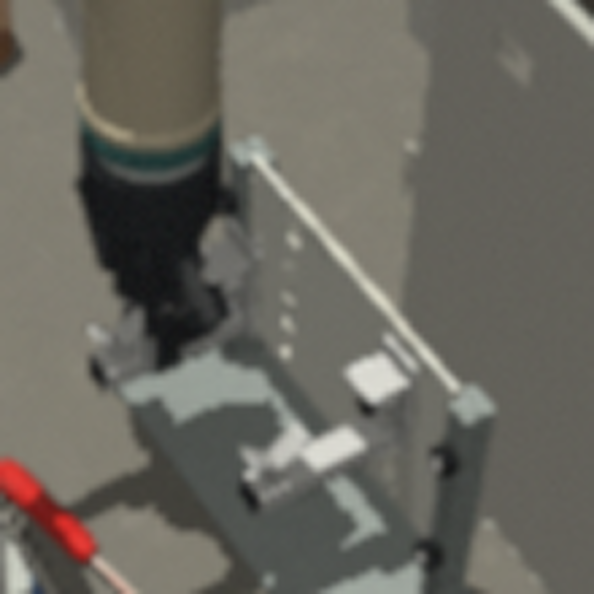

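View pics/t5c.png

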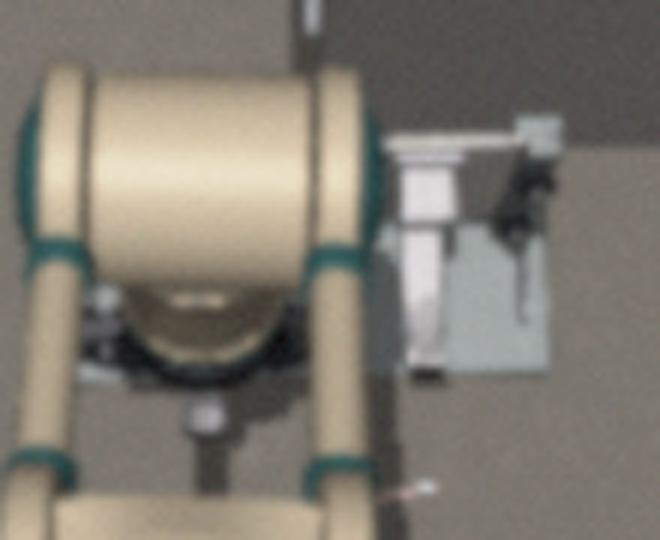

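```bash
python3 - <<'E'
from h import *
from rig import vision
import pickle
im=cv2.imread("pics/s4.png");crop(im,262,155,302,205,12,"pics/s4d.png")
pt=vision.camera_params("top");ps=vision.camera_params("scene")
X=tri([pt,ps],[(220+430/6,130+193/6),(220+378/5.4,130+377/5.4)]);print('flange ctr',X)
print([proj(q,X)for q in(pt,ps)])
# arm patch (tube top between flange and saddle) and saddle end
X=tri([pt,ps],[(220+426/6,130+372/6),(220+250/5.4,130+492/5.4)]);print('tube end',X)
X=tri([pt,ps],[(220+540/6,130+133/6),(220+472/5.4,130+402/5.4)]);print('postR top',X)
X=tri([pt,ps],[(220+207/6,130+420/6),(220+100/5.4,130+368/5.4)]);print('held tube end',X)
s,p=pickle.load(open("pics/w5.pkl","rb"))
R0=quat(s['ee_rot']).as_matrix();print('yaw',np.arctan2(R0[1,0],R0[0,0]))
C=lambda a,b:(30+a/2.6,150+b/2.6)
r=onz(p,*C(33,128),.01);l=onz(p,*C(775,127),.01);print(r,l)
print('fitted end low right',onx(p,*C(99,200),.443),'upper right',onx(p,*C(62,234),.443))
print('held', onx(p,*C(540,70),.4488-.036),onx(p,*C(632,71),.4488-.036))
E
```

```text
flange ctr [ 0.52415781 -0.05960631  0.16829839]
[array([291.85936977, 161.58348321]), array([289.40781424, 200.00717583])]
tube end [ 0.44344742 -0.06079084  0.11816574]
postR top [ 0.54834224 -0.11191441  0.18897351]
held tube end [0.41479574 0.05205031 0.12438413]
yaw 1.5926874567759295
[ 0.46302054 -0.1289076   0.01      ] [0.45704673 0.12518079 0.01      ]
fitted end low right [ 0.443      -0.04416089  0.10786705] upper right [ 0.443      -0.04196819  0.12330362]
held [0.4128     0.0491581  0.10632146] [0.4128     0.0679294  0.10555805]
```

View pics/s4d.png

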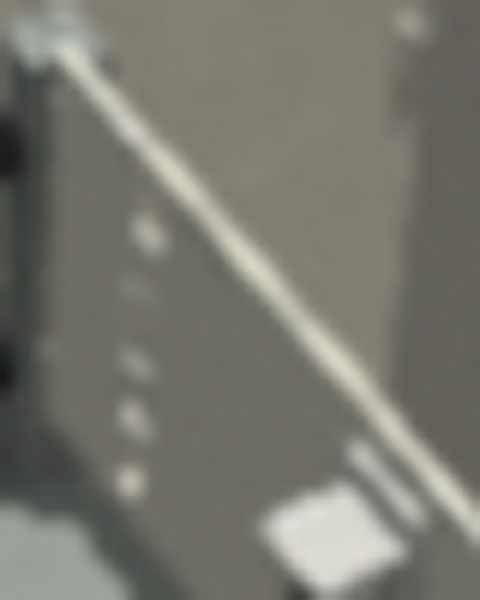

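Call:
arm_command(increments=[0,0,0,-0.28,-0.95,0,1,0,0,0,0,0,-0.6,1,0,0,0,0,0,-0.6,1,0,0,0,0,0,0,1,0,0,0,0,0,0,1])

```text
clock: 5.85
position: [0.4607, 0.0542, 0.2958]
ee_rot: [0.495, -0.494, -0.505, 0.505]
contact_force: [1.0, 0.8, -1.6]
width: 0.0179
```

```bash
python3 - <<'E'
from h import *
from rig import vision,manip
import pickle
s=manip.get_state();print(s['clock'],s['position'],s['ee_rot'],s['width'],s['contact_force'],s['moment'])
R0=quat(s['ee_rot']).as_matrix();print('yaw',np.arctan2(R0[1,0],R0[0,0]),R0.round(3))
p,im=snap("wrist","pics/w6.png"); pickle.dump((s,p),open("pics/w6.pkl","wb"));crop(im,30,150,330,384,2.6,"pics/w6c.png")
p,im=snap("scene","pics/s6.png");crop(im,220,140,310,230,7,"pics/s6c.png")
E
```

```text
5.85 [0.46065445 0.05418625 0.29575817] [ 0.49491922 -0.49442082 -0.50509686  0.50545047] 0.017877182239000002 [ 0.99795093  0.76829471 -1.59964303] [ 0.01154381  0.03111506 -0.01644766]
yaw 1.592003947744681 [[-0.021 -0.001 -1.   ]
 [ 1.     0.    -0.021]
 [ 0.    -1.     0.001]]
```

View pics/w6c.png

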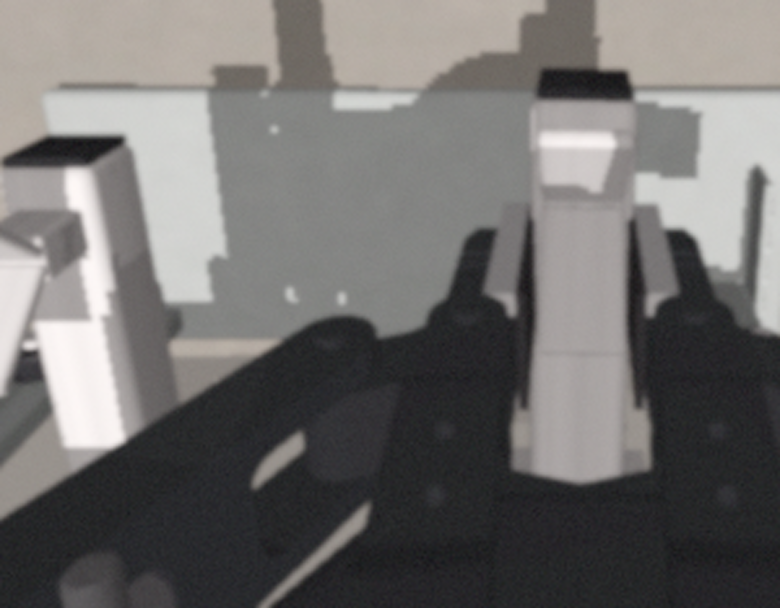

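View pics/s6c.png

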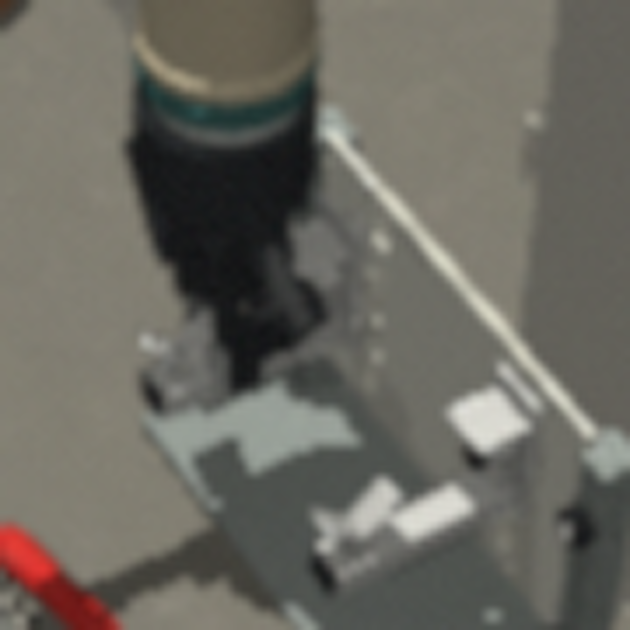

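```bash
python3 - <<'E'
from h import *
import pickle
s,p=pickle.load(open("pics/w6.pkl","rb"))
C=lambda a,b:(30+a/2.6,150+b/2.6)
for xf in (.440,.443): print('fit bottom',onx(p,*C(45,138),xf),onx(p,*C(125,138),xf),'top',onx(p,*C(3,163),xf),onx(p,*C(90,163),xf))
for xf in (.4245,.4215): print('held bottom',onx(p,*C(540,70),xf),onx(p,*C(632,70),xf),'top', onx(p,*C(536,98),xf),onx(p,*C(634,98),xf))
r=onz(p,*C(45,90),.01);print(r)
E
```

```text
fit bottom [ 0.44       -0.05453288  0.11829667] [ 0.44       -0.03878683  0.11737177] top [ 0.44       -0.05324905  0.13188593] [ 0.44       -0.03755203  0.13105121]
fit bottom [ 0.443      -0.06038131  0.11039595] [ 0.443      -0.04378226  0.10942094] top [ 0.443      -0.05902794  0.12472137] [ 0.443      -0.04248056  0.12384144]
held bottom [0.4245     0.04625541 0.11445292] [0.4245     0.06513594 0.11292787] top [0.4245     0.04650652 0.13399983] [0.4245     0.06418131 0.13276023]
held bottom [0.4215     0.04679482 0.12571369] [0.4215     0.06425498 0.12430337] top [0.4215     0.04702704 0.14379011] [0.4215     0.06337216 0.14264376]
[ 0.46324525 -0.13139533  0.01      ]
```

Call:
arm_command(increments=[0,0,0,-0.12,0,-0.3,1,0,0,0,0,0,-0.3,1,0,0,0,0,0,-0.2,1,0,0,0,0,0,0,1])

```text
clock: 6.45
position: [0.469, 0.0531, 0.296]
ee_rot: [-0.495, 0.495, 0.505, -0.505]
contact_force: [-0.0, 0.7, -1.8]
width: 0.0178
```

Call:
arm_command(increments=[0,0,0,0,0,-0.2,1,0,0,0,0,0,-0.1,1,0,0,0,0,0,0,1])

```text
clock: 6.82
position: [0.471, 0.0532, 0.2957]
ee_rot: [0.495, -0.494, -0.505, 0.506]
contact_force: [-3.2, 0.5, -1.4]
width: 0.0179
```

Call:
arm_command(increments=[0,0,0,0,0,-0.1,1,0,0,0,0,0,-0.1,1,0,0,0,0,0,0,1])

```text
clock: 7.2
position: [0.4719, 0.0533, 0.2954]
ee_rot: [0.496, -0.493, -0.504, 0.507]
contact_force: [-7.5, -1.1, -0.4]
width: 0.0177
```

```bash
python3 - <<'E'
from h import *
from rig import vision,manip
s=manip.get_state();print(s['clock'],s['position'],s['contact_force'],s['moment'])
p,im=snap("scene","pics/s7.png");crop(im,240,140,310,210,8,"pics/s7c.png")
p,im=snap("wrist","pics/w7.png");crop(im,0,150,300,384,2.6,"pics/w7c.png")
E
```

```text
7.2 [0.47185072 0.05328453 0.29537983] [-7.45168226 -1.06404206 -0.38862016] [-0.06931346  1.00560761 -0.04133472]
```

View pics/s7c.png

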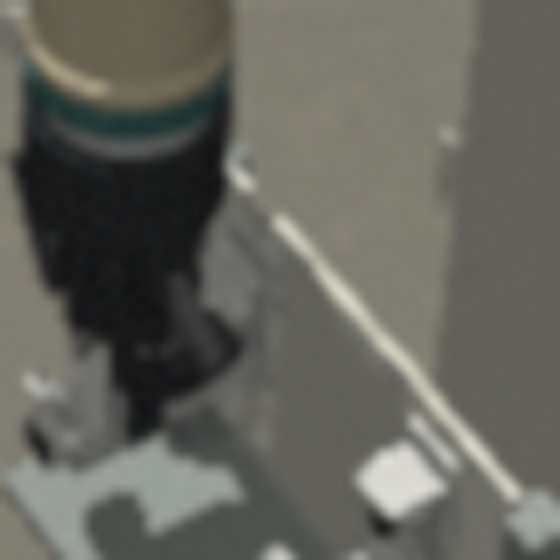

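View pics/w7c.png

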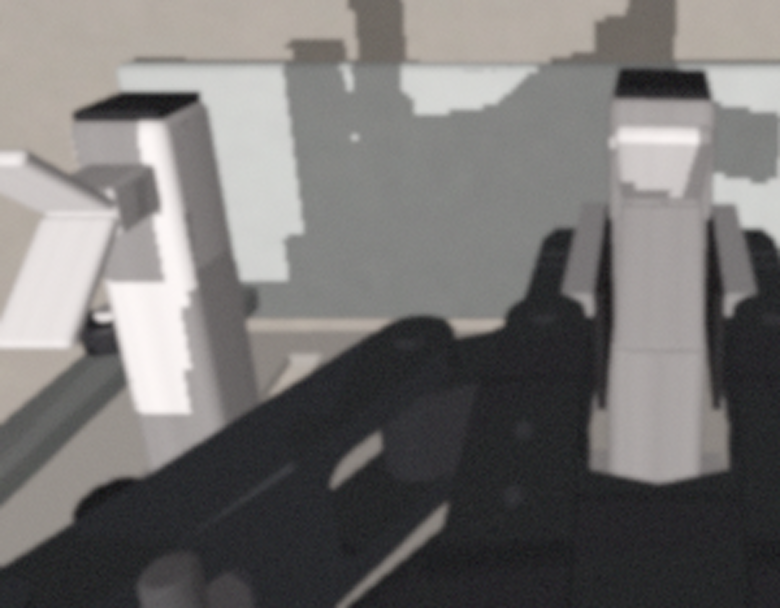

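Call:
arm_command(increments=[0,0,0,0,0,-0.1,1,0,0,0,0,0,-0.1,1,0,0,0,0,0,0,1,0,0,0,0,0,0,1])

```text
clock: 7.8
position: [0.4727, 0.0533, 0.2951]
ee_rot: [0.497, -0.492, -0.503, 0.508]
contact_force: [-10.6, 0.3, 1.0]
width: 0.0178
```

```bash
python3 - <<'E'
from h import *
from rig import vision,manip
s=manip.get_state();print(s['clock'],s['position'],s['contact_force'],s['moment'])
E
```

```text
7.8 [0.47267972 0.05331909 0.29510885] [-10.64663484   0.34676049   1.02075906] [-0.14343795  1.40162657 -0.01349156]
```

```bash
python3 - <<'E'
from h import *
a=cv2.imread("pics/w4.png")[245:275,100:150];b=cv2.imread("pics/w7.png")[175:215,20:90]
a=cv2.resize(a,(800,480)[:2],interpolation=cv2.INTER_CUBIC)
a=cv2.resize(cv2.imread("pics/w4.png")[245:275,95:150],None,fx=9,fy=9,interpolation=cv2.INTER_NEAREST);b=cv2.resize(b,None,fx=8,fy=8,interpolation=cv2.INTER_NEAREST)
W=max(a.shape[1],b.shape[1]);a=cv2.copyMakeBorder(a,0,0,0,W-a.shape[1],0);b=cv2.copyMakeBorder(b,0,0,0,W-b.shape[1],0)
cv2.imwrite("pics/z1.png",np.vstack([a,b]));print(a.shape,b.shape)
E
```

```text
(270, 560, 3) (320, 560, 3)
```

View pics/z1.png

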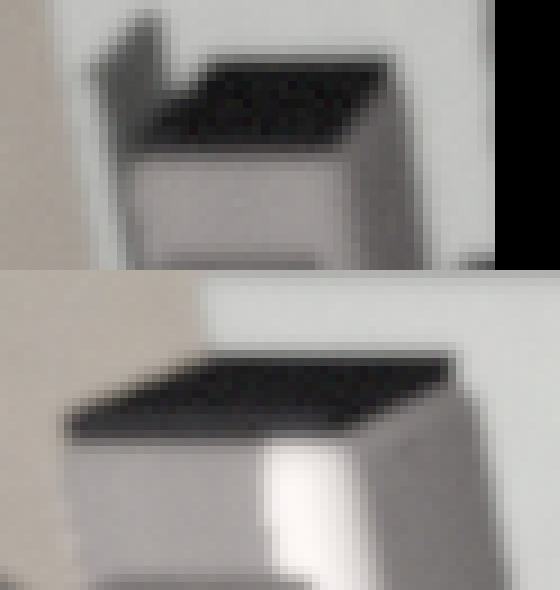

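```bash
python3 - <<'E'
from h import *
from rig import vision,manip
import pickle
s=manip.get_state();p7=vision.camera_params("wrist")
R=quat(s['ee_rot']).as_matrix();print(R.round(4))
dp=np.array([0.47185072,0.05328453,0.29537983])-s['position']
p7=dict(p7);p7['t']=p7['t']-p7['R']@dp
s4,p4=pickle.load(open("pics/w4.pkl","rb"));s6,p6=pickle.load(open("pics/w6.pkl","rb"));s5,p5=pickle.load(open("pics/w5.pkl","rb"))
def rep(n,ps,uv):
  X=tri(ps,uv);print(n,X.round(4),[ (proj(p,X)-u).round(1) for p,u in zip(ps,uv)])
rep('botR',[p4,p7],[(138.3,251.9),(77.5,185.6)])
rep('topR',[p4,p7],[(133.3,262.2),(67.5,195.6)])
rep('topL',[p4,p7],[(95+133/9,262.2),(28.3,195.6)])
E
```

```text
[[-2.140e-02 -9.600e-03 -9.997e-01]
 [ 9.998e-01 -1.000e-04 -2.140e-02]
 [ 1.000e-04 -1.000e+00  9.600e-03]]
botR [ 0.4435 -0.0458  0.1062] [array([ 0.5, -0.4]), array([-0.8,  0.5])]
topR [ 0.4462 -0.0456  0.1173] [array([ 1. , -0.9]), array([-1.6,  1.1])]
topL [ 0.4453 -0.0636  0.1199] [array([ 0.3, -0.3]), array([-0.5,  0.4])]
```

Call:
arm_command(increments=[0,0,0,0,0,0.5,1,0,0,0,0,0.25,0,1,0,0,0,0,0,0,1,0,0,0,0,0,-0.25,1,0,0,0,0,0,-0.25,1,0,0,0,0,0,0,1])

```text
clock: 8.55
position: [0.4756, 0.0533, 0.2934]
ee_rot: [0.495, -0.494, -0.505, 0.506]
contact_force: [-2.3, -0.4, -1.2]
width: 0.0175
```

```bash
cat > st.py <<'E'
from h import *
from rig import manip
s=manip.get_state();R=quat(s['ee_rot']).as_matrix()
print(round(s['clock'],2),s['position'].round(4),'F',s['contact_force'].round(1),'M',s['moment'].round(2),'w',round(s['width'],4),'yaw',round(np.arctan2(R[1,0],R[0,0]),4),'ydir',R[:,1].round(3))
E
python3 st.py
```

```text
8.55 [0.4756 0.0533 0.2934] F [-2.3 -0.4 -1.2] M [-0.07  0.35 -0.04] w 0.0175 yaw 1.5921 ydir [-0.001 -0.    -1.   ]
```

Call:
arm_command(increments=[0,0,0,0,0,-0.15,1,0,0,0,0,0,-0.15,1,0,0,0,0,0,0,1])

```text
clock: 8.93
position: [0.4775, 0.0533, 0.2931]
ee_rot: [0.496, -0.494, -0.504, 0.506]
contact_force: [-6.5, -0.8, -0.1]
width: 0.0177
```

```bash
python3 st.py
```

```text
8.93 [0.4775 0.0533 0.2931] F [-6.5 -0.8 -0.1] M [-0.17  0.69  0.02] w 0.0177 yaw 1.5921 ydir [-0.004 -0.    -1.   ]
```

Call:
arm_command(increments=[0,0,0,0,0,-0.15,1,0,0,0,0,0,-0.15,1,0,0,0,0,0,0,1])

```text
clock: 9.3
position: [0.4797, 0.0534, 0.2929]
ee_rot: [0.496, -0.493, -0.504, 0.507]
contact_force: [-8.0, -0.4, 0.8]
width: 0.0175
```

```bash
python3 st.py
```

```text
9.3 [0.4797 0.0534 0.2929] F [-8.  -0.4  0.8] M [-0.08  0.95 -0.03] w 0.0175 yaw 1.5921 ydir [-0.007 -0.    -1.   ]
```

Call:
arm_command(increments=[-0.007,0,0,0,0,-0.03,1,0,0,0,0,0,-0.05,1,0,0,0,0,0,0,1])

```text
clock: 9.68
position: [0.4795, 0.0534, 0.2925]
ee_rot: [0.495, -0.494, -0.505, 0.506]
contact_force: [-10.2, -1.8, 0.8]
width: 0.0176
```

```bash
python3 st.py
```

```text
9.68 [0.4795 0.0534 0.2925] F [-10.2  -1.8   0.8] M [-0.11  1.32  0.01] w 0.0176 yaw 1.5923 ydir [-0.003 -0.    -1.   ]
```

Call:
arm_command(increments=[0,0,0,0,0.2,0,1,0,0,0,0,0.2,0,1,0,0,0,0,0,0,1])

```text
clock: 10.05
position: [0.4795, 0.0535, 0.2887]
ee_rot: [0.495, -0.494, -0.505, 0.506]
contact_force: [-10.4, -0.8, 0.6]
width: 0.0176
```

```bash
python3 st.py
```

```text
10.05 [0.4795 0.0535 0.2887] F [-10.4  -0.8   0.6] M [-0.06  1.29 -0.01] w 0.0176 yaw 1.5923 ydir [-0.002  0.    -1.   ]
```

Call:
arm_command(increments=[0,0,0,0,0.2,0,1,0,0,0,0,0.1,0,1,0,0,0,0,0,0,1])

```text
clock: 10.42
position: [0.4795, 0.0536, 0.2858]
ee_rot: [0.495, -0.494, -0.505, 0.506]
contact_force: [-10.8, 0.1, 2.1]
width: 0.0175
```

```bash
python3 st.py
```

```text
10.43 [0.4795 0.0536 0.2858] F [-10.8   0.1   2.1] M [-0.02  1.32  0.01] w 0.0175 yaw 1.5924 ydir [-0.002  0.    -1.   ]
```

Call:
arm_command(increments=[0,0,0,0,0.1,0,1,0,0,0,0,0.1,0,1,0,0,0,0,0,0,1])

```text
clock: 10.8
position: [0.4797, 0.0535, 0.2832]
ee_rot: [0.495, -0.494, -0.505, 0.506]
contact_force: [-8.3, -0.8, -1.4]
width: 0.018
```

```bash
python3 st.py
```

```text
10.8 [0.4797 0.0535 0.2832] F [-8.3 -0.8 -1.4] M [-0.08  1.37  0.11] w 0.018 yaw 1.5927 ydir [-0.003  0.    -1.   ]
```

Call:
arm_command(increments=[0,0,0,0,0.1,0,1,0,0,0,0,0.1,0,1,0,0,0,0,0,0,1])

```text
clock: 11.18
position: [0.4797, 0.0535, 0.2818]
ee_rot: [0.495, -0.494, -0.505, 0.506]
contact_force: [-9.9, -0.8, 2.7]
width: 0.0178
```

```bash
python3 st.py
```

```text
11.18 [0.4797 0.0535 0.2818] F [-9.9 -0.8  2.7] M [-0.01  1.47  0.09] w 0.0178 yaw 1.5927 ydir [-0.002  0.    -1.   ]
```

Call:
arm_command(increments=[0,0,0,0,0.15,0,1,0,0,0,0,0.15,0,1,0,0,0,0,0,0,1])

```text
clock: 11.55
position: [0.4795, 0.0535, 0.2802]
ee_rot: [0.495, -0.494, -0.505, 0.506]
contact_force: [-14.3, -0.0, 13.6]
width: 0.0178
```

```bash
python3 st.py
```

```text
11.55 [0.4795 0.0535 0.2802] F [-14.3  -0.   13.6] M [-0.11  1.67  0.13] w 0.0178 yaw 1.5931 ydir [-0.002 -0.    -1.   ]
```

Call:
arm_command(increments=[0,0,0,0,-0.15,0.2,1,0,0,0,0,0,0,1])

```text
clock: 11.8
position: [0.4788, 0.0535, 0.2812]
ee_rot: [-0.494, 0.495, 0.506, -0.505]
contact_force: [-7.1, -0.1, 4.2]
width: 0.0177
```

```bash
python3 st.py;  python3 - <<'E'
from h import *
p,im=snap("scene","pics/s8.png");crop(im,220,140,310,230,7,"pics/s8c.png")
p,im=snap("wrist","pics/w8.png");crop(im,0,150,300,384,2.6,"pics/w8c.png")
E
```

```text
11.8 [0.4788 0.0535 0.2812] F [-7.1 -0.1  4.2] M [-0.03  1.13  0.04] w 0.0177 yaw 1.5926 ydir [ 0.002  0.    -1.   ]
```

View pics/w8c.png

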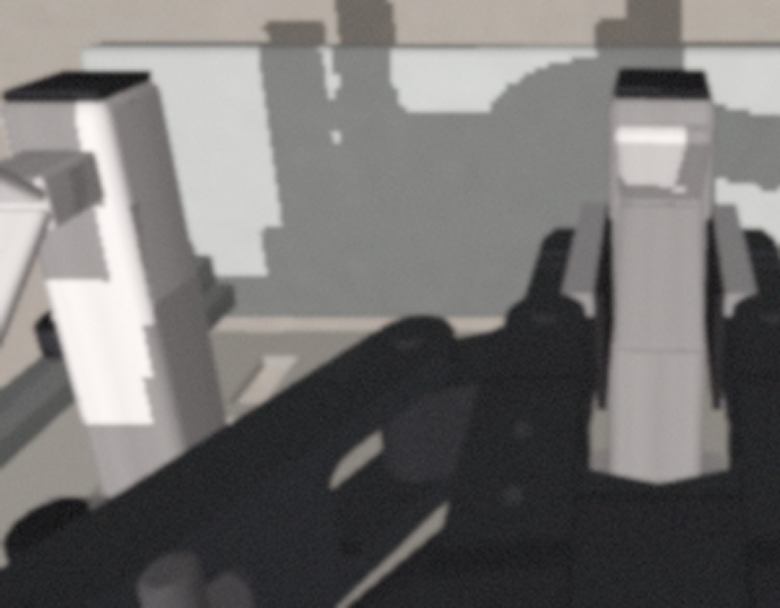

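View pics/s8c.png

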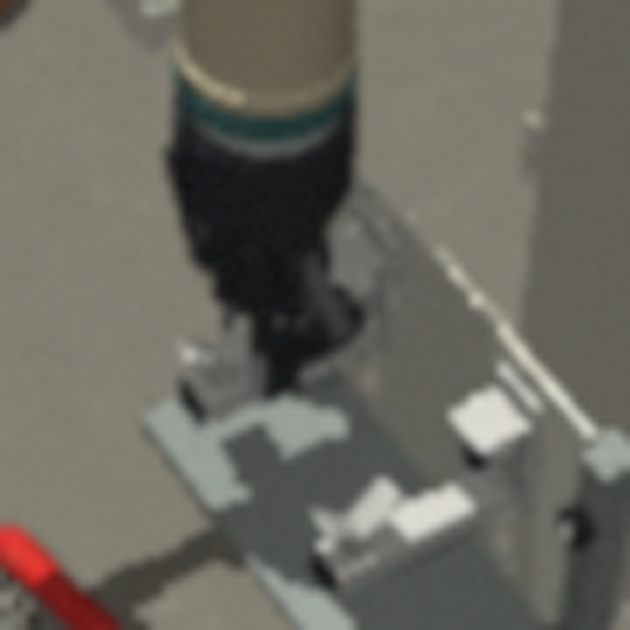

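Call:
arm_command(increments=[0,0,0,0,0,0.1,0.5,0,0,0,0,0,0,0.5,0,0,0,0,0,0,0.5,0,0,0,0,0,0,0.5])

```text
clock: 12.4
position: [0.48, 0.0534, 0.2811]
ee_rot: [-0.493, 0.497, 0.507, -0.503]
contact_force: [0.5, 0.5, 0.7]
width: 0.0427
```

```bash
python3 st.py
```

```text
12.4 [0.48   0.0534 0.2811] F [0.5 0.5 0.7] M [ 0.05  0.05 -0.01] w 0.0427 yaw 1.5919 ydir [ 0.008  0.    -1.   ]
```

Call:
arm_command(increments=[0.008,0,0,0,-3,0,0.5,0,0,0,0,-4,0,0.5,0,0,0,0,-3,3,0.8,0,0,0,0,0,3,1,0,0,0,0,0,0,1])

```text
clock: 13.02
position: [0.4177, 0.0522, 0.3815]
ee_rot: [0.495, -0.494, -0.505, 0.505]
contact_force: [-0.4, -0.6, -0.6]
width: 0.0001
```

```bash
python3 st.py; python3 - <<'E'
from h import *
import pickle
from rig import manip
s=manip.get_state()
p,im=snap("wrist","pics/w9.png");pickle.dump((s,p),open("pics/w9.pkl","wb"))
p,im=snap("scene","pics/s9.png");crop(im,220,140,310,230,7,"pics/s9c.png")
p,im=snap("top","pics/t9.png");crop(im,220,130,330,220,6,"pics/t9c.png")
E
```

```text
13.03 [0.4177 0.0522 0.3815] F [-0.4 -0.6 -0.6] M [-0.01 -0.04  0.03] w 0.0001 yaw 1.592 ydir [-0.001  0.    -1.   ]
```

View pics/w9.png

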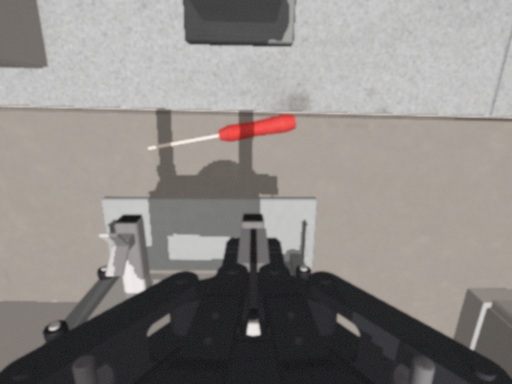

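View pics/s9c.png

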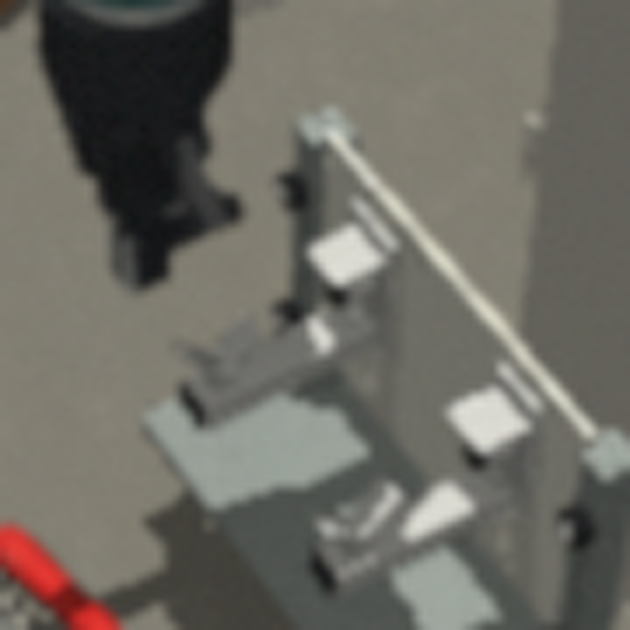

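Call:
arm_command(increments=[0,0,0,0,0,-3.4,1,0,0,0,0,0,-3.4,1,0,0,0,0,0,-3.3,1,0,0,0,0,2.5,0,1,0,0,0,0,1,0,1,0,0,0,0,0,0,1,0,0,0,0,0,0,1])

```text
clock: 14.05
position: [0.5207, 0.0542, 0.3466]
ee_rot: [-0.495, 0.495, 0.505, -0.505]
contact_force: [0.3, -0.6, -0.7]
width: -0.0003
```

```bash
python3 st.py
```

```text
14.05 [0.5207 0.0542 0.3466] F [ 0.3 -0.6 -0.7] M [-0.01 -0.01 -0.  ] w -0.0003 yaw 1.592 ydir [ 0.  0. -1.]
```

Call:
arm_command(increments=[0,0,0,0,0.3,0,1,0,0,0,0,0.2,0,1,0,0,0,0,0,0,1])

```text
clock: 14.42
position: [0.5203, 0.0542, 0.3411]
ee_rot: [0.495, -0.494, -0.505, 0.505]
contact_force: [-0.3, -0.6, 0.5]
width: 0.0001
```

Call:
arm_command(increments=[0,0,0,0,0.2,0,1,0,0,0,0,0.2,0,1,0,0,0,0,0,0,1])

```text
clock: 14.8
position: [0.5204, 0.0543, 0.3391]
ee_rot: [-0.494, 0.495, 0.505, -0.505]
contact_force: [-4.1, -0.0, 12.3]
width: -0.0
```

Call:
arm_command(increments=[0,0,0,0,0.2,0,1,0,0,0,0,0.1,0,1,0,0,0,0,0,0,1])

```text
clock: 15.18
position: [0.5201, 0.0543, 0.3388]
ee_rot: [-0.494, 0.495, 0.506, -0.505]
contact_force: [-8.1, 0.2, 27.4]
width: 0.0001
```

```bash
python3 st.py
```

```text
15.18 [0.5201 0.0543 0.3388] F [-8.1  0.2 27.4] M [ 0.03  1.22 -0.01] w 0.0001 yaw 1.5922 ydir [ 0.003 -0.    -1.   ]
```

Call:
arm_command(increments=[0,0,0,0,-4,0,1,0,0,0,0,-4.5,0.5,1,0,0,0,-5.6,0,1.4,0.5,0,0,0,-5.6,0,1.4,0.5,0,0,0,-5.6,0,1.4,0.5,0,0,0,-5.6,0,1.4,0.5,0,0,0,-5.6,0,1.4,0.5,0,0,0,-5.6,1,1.4,0.5])

```text
clock: 16.18
position: [0.4382, -0.2855, 0.4097]
ee_rot: [0.494, -0.495, -0.505, 0.505]
contact_force: [0.8, -0.7, 0.7]
width: 0.0427
```

Call:
arm_command(increments=[0,0,0,-5.6,3,1,0.5,0,0,0,-5.6,3,0.8,0.5,0,-0.153,0,0,2,0,0.5,0,0,0,0,0,0,0.5,0,0,0,0,0,0,0.5])

```text
clock: 16.8
position: [0.4237, -0.3928, 0.3314]
ee_rot: [0.455, -0.455, -0.541, 0.541]
contact_force: [0.6, 1.0, 0.3]
width: 0.0428
```

```bash
python3 st.py; python3 - <<'E'
from h import *
import pickle
from rig import manip
s=manip.get_state();print(s['qpos'])
p,im=snap("wrist","pics/w10.png");pickle.dump((s,p),open("pics/w10.pkl","wb"))
p,im=snap("scene","pics/s10.png");crop(im,220,130,340,250,5,"pics/s10c.png")
E
```

```text
16.8 [ 0.4237 -0.3928  0.3314] F [0.6 1.  0.3] M [ 0.02  0.03 -0.09] w 0.0428 yaw 1.7435 ydir [-0.    -0.001 -1.   ]
[-8.67760334e-01  3.29260765e-01  1.61578886e+00 -5.72805267e-04
  1.19614111e+00 -2.61103972e+00]
```

View pics/w10.png

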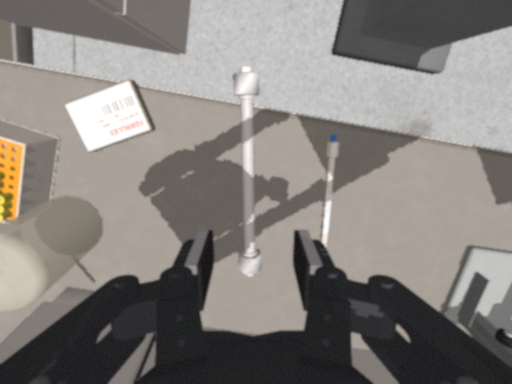

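View pics/s10c.png

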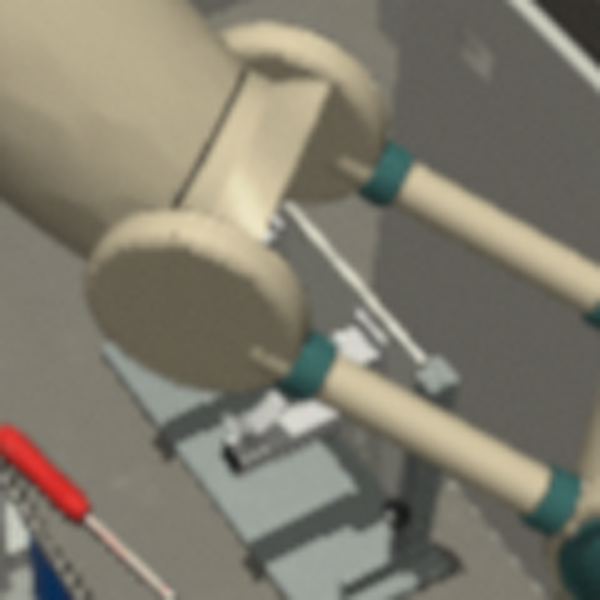

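```bash
python3 - <<'E'
from h import *
import pickle
s,p=pickle.load(open("pics/w10.pkl","rb"))
a=onz(p,247,96,.016);b=onz(p,250,251,.016);print('inner nut',a,b,np.linalg.norm(a-b),(a+b)/2)
a=onz(p,246,84,.011);b=onz(p,250.2,263,.011);m=(a+b)/2;print(a,b,np.linalg.norm(a-b),m,'yaw',np.arctan2((b-a)[1],(b-a)[0]))
for v in (130,160,190,220): print(onz(p,248.5,v,.011))
inc(s,[m[0],m[1],.177],Rdown(np.pi/2+np.arctan2((b-a)[1],(b-a)[0])))
im=cv2.imread("pics/w10.png");crop(im,210,55,290,290,2.5,"pics/w10c.png")
E
```

```text
inner nut [ 0.34770827 -0.41075048  0.016     ] [ 0.50596387 -0.38074998  0.016     ] 0.1610740929298958 [ 0.42683607 -0.39575023  0.016     ]
[ 0.3373269  -0.41354708  0.011     ] [ 0.52359726 -0.37754397  0.011     ] 0.18971787085618116 [ 0.43046208 -0.39554553  0.011     ] yaw 0.19092979130052862
[ 0.37861773 -0.40415502  0.011     ]
[ 0.40792936 -0.39916684  0.011     ]
[ 0.4391033  -0.39386174  0.011     ]
[ 0.47232287 -0.38820852  0.011     ]
yaw now 1.7435 rotvec [-0.0003 -0.0182 -0.0006] shift cm in start axes [-0.38 15.44 -0.62] end axes [-0.4  15.44 -0.61]
```

View pics/w10c.png

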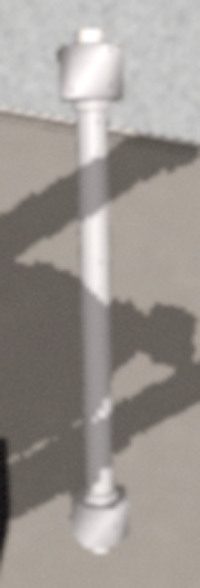

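Call:
arm_command(increments=[0,-0.018,0,-0.4,3.4,-0.5,0.5,0,0,0,0,5,0,0.5,0,0,0,0,5,0,0.5,0,0,0,0,1.9,0,0.5,0,0,0,0,0,0,0.5])

```text
clock: 17.52
position: [0.429, -0.3953, 0.177]
ee_rot: [0.451, -0.449, -0.546, 0.546]
contact_force: [0.5, -0.2, 0.9]
width: 0.0432
```

Call:
arm_command(increments=[0,0,0,0,0,0,0.8,0,0,0,0,0,0,1,0,0,0,0,0,0,1,0,0,0,0,0,0,1,0,0,0,0,0,0,1], grip_force=60)

```text
clock: 18.15
position: [0.4294, -0.3965, 0.1796]
ee_rot: [0.449, -0.451, -0.545, 0.546]
contact_force: [0.3, 1.0, 6.6]
width: 0.0087
```

```bash
python3 st.py
```

```text
18.15 [ 0.4294 -0.3965  0.1796] F [0.3 1.  6.6] M [ 0.21 -0.04 -0.04] w 0.0087 yaw 1.7626 ydir [ 0.002 -0.002 -1.   ]
```

Call:
arm_command(increments=[0,0,0,0,-2,0,1,0,0,0,0,-5,0,1,0,0,0,0,-5,0,1,0,0,0,0,-4,0,1,0,0,0,0,0,0,1,0,0,0,0,0,0,1])

```text
clock: 18.9
position: [0.4285, -0.3955, 0.3367]
ee_rot: [0.451, -0.449, -0.546, 0.546]
contact_force: [-0.6, 0.1, -1.9]
width: 0.0088
```

```bash
python3 st.py; python3 - <<'E'
from h import *
import pickle
from rig import manip
s=manip.get_state()
p,im=snap("wrist","pics/w11.png");pickle.dump((s,p),open("pics/w11.pkl","wb"))
E
```

```text
18.9 [ 0.4285 -0.3955  0.3367] F [-0.6  0.1 -1.9] M [-0.   -0.03 -0.02] w 0.0088 yaw 1.7629 ydir [-0.002  0.001 -1.   ]
```

View pics/w11.png

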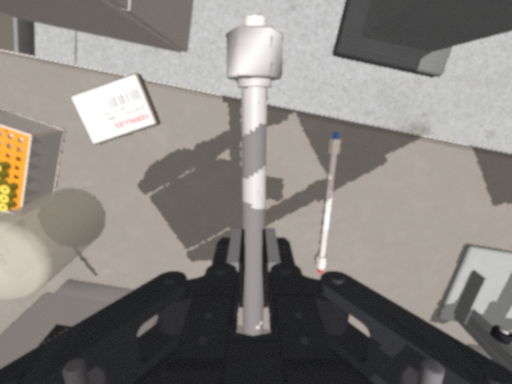

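```bash
python3 - <<'E'
from h import *
import pickle
s,p=pickle.load(open("pics/w11.pkl","rb"));R0=quat(s['ee_rot']).as_matrix()
for u,v in ((254.5,79),(254.5,84),(255,27),(255,16),(253,200)):
  X=onz(p,u,v,s['position'][2]-.1686);print(u,v,(R0.T@(X-s['position'])).round(4))
E
```

```text
254.5 79 [0.0017 0.1688 0.0839]
254.5 84 [0.0017 0.1688 0.0819]
255 27 [0.0019 0.1688 0.1044]
255 16 [0.0018 0.1688 0.1085]
253 200 [0.001  0.1687 0.0275]
```

Call:
arm_command(increments=[0,0.18,0,0,-1.1,0,1,0,0.18,0,0,-1.1,0,1,0,0.18,0,0,-1.1,0,1,0,0.18,0,0,-1.1,0,1,0,0.18,0,0,-1.1,0,1,0,0.18,0,0,-1.1,0,1,0,0.18,0,0,-1.1,0,1,0,0.18,0,0,0,0,1])

```text
clock: 19.95
position: [0.4291, -0.3961, 0.4132]
ee_rot: [0.699, -0.697, -0.111, 0.112]
contact_force: [-0.1, 0.8, -1.5]
width: 0.009
```

Call:
arm_command(increments=[0,0.152,0,0,0,0,1,0,0.153,0,0,0,0,1,0,0,0,0,0,0,1])

```text
clock: 20.32
position: [0.4289, -0.396, 0.4124]
ee_rot: [0.708, -0.706, -0.006, 0.008]
contact_force: [-0.5, 0.1, -1.6]
width: 0.0093
```

```bash
python3 st.py; python3 - <<'E'
from h import *
from rig import manip
s=manip.get_state();inc(s,[.458,-.002,.40],Rdown(.018));print(s['qpos'])
E
```

```text
20.32 [ 0.4289 -0.396   0.4124] F [-0.5  0.1 -1.6] M [-0.01 -0.01  0.01] w 0.0093 yaw 0.0198 ydir [-0.004  0.003 -1.   ]
yaw now 0.0198 rotvec [-0.0033  0.0018 -0.0036] shift cm in start axes [ 3.69  1.36 39.33] end axes [ 3.62  1.24 39.34]
[-8.64395890e-01  2.86442048e-01  1.47056174e+00 -7.08974714e-04
  1.38939448e+00 -8.84035113e-01]
```

Call:
arm_command(increments=[-0.003,0,-0.004,0.5,0,5.6,1,0,0,0,0.5,0,5.6,1,0,0,0,0.5,0,5.6,1,0,0,0,0.5,0,5.6,1,0,0,0,0.5,0,5.6,1,0,0,0,0.5,0,5.6,1,0,0,0,0.6,0,5.7,1,0,0,0,0,0,0,1])

```text
clock: 21.32
position: [0.4575, 0.001, 0.4129]
ee_rot: [-0.707, 0.707, 0.01, -0.009]
contact_force: [-0.2, -1.0, -2.3]
width: 0.009
```

Call:
arm_command(increments=[0,0,0,0,0,0,1,0,0,0,0,0,0,1])

```text
clock: 21.58
position: [0.458, -0.0036, 0.4133]
ee_rot: [-0.706, 0.708, 0.007, -0.005]
contact_force: [-0.4, -0.4, -1.6]
width: 0.0088
```

```bash
python3 st.py; python3 - <<'E'
from h import *
import pickle
from rig import manip
s=manip.get_state();inc(s,[.458,-.002,.33],Rdown(.018))
p,im=snap("wrist","pics/w12.png");pickle.dump((s,p),open("pics/w12.pkl","wb"))
p,im=snap("scene","pics/s12.png");crop(im,220,130,330,240,5.4,"pics/s12c.png")
p,im=snap("top","pics/t12.png");crop(im,210,130,330,220,6,"pics/t12c.png")
E
```

```text
21.57 [ 0.458  -0.0036  0.4133] F [-0.4 -0.4 -1.6] M [-0.01 -0.03  0.02] w 0.0088 yaw 0.0172 ydir [ 0.002 -0.003 -1.   ]
yaw now 0.0172 rotvec [ 0.0033 -0.0008  0.0022] shift cm in start axes [-0.02  8.33  0.18] end axes [0.   8.33 0.16]
```

View pics/w12.png

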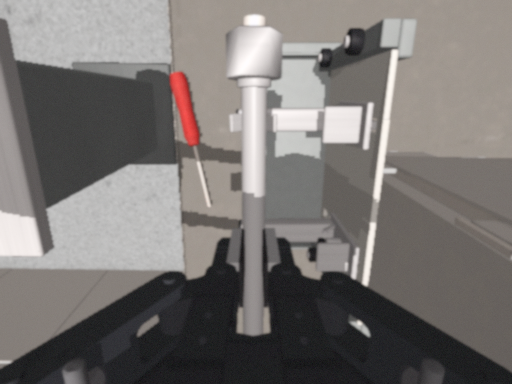

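View pics/s12c.png

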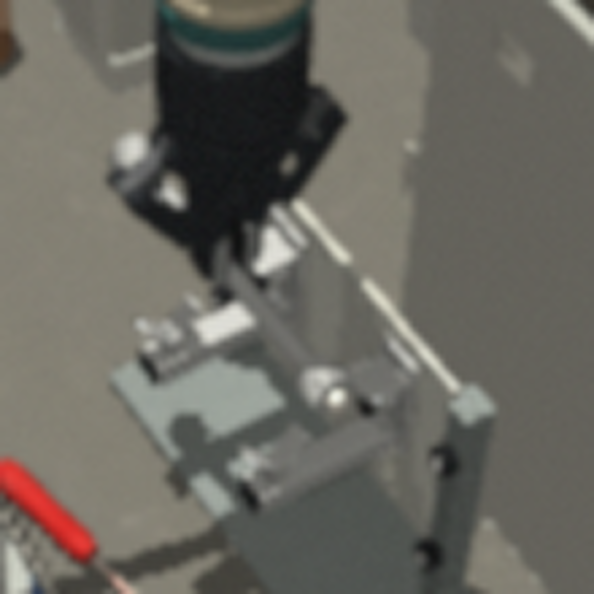

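View pics/t12c.png

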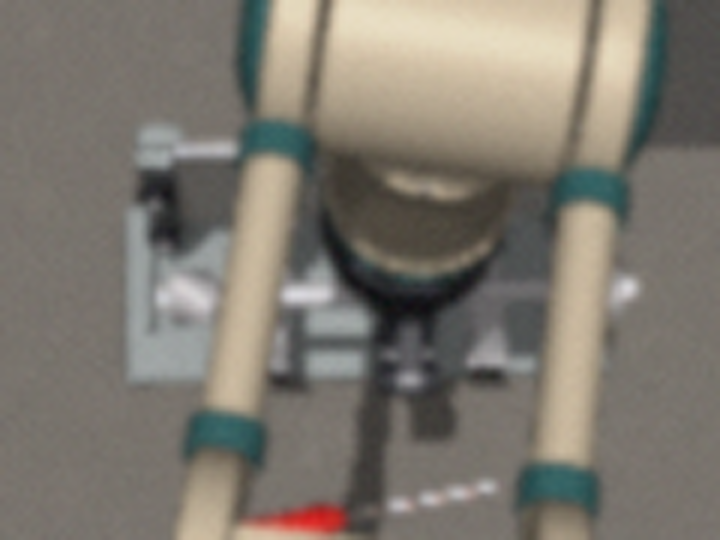

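```bash
python3 - <<'E'
from h import *
import pickle
im=cv2.imread("pics/w12.png");crop(im,215,80,400,160,4.2,"pics/w12c.png")
E
```

```text
(no output)
```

View pics/w12c.png

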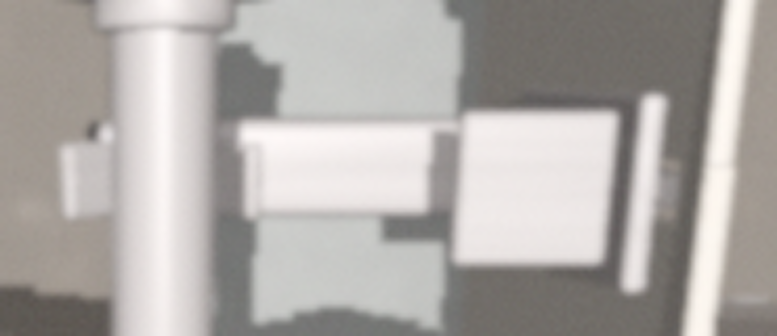

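Call:
arm_command(increments=[0.003,0,0.002,-0.2,3,0.15,1,0,0,0,0,4,0,1,0,0,0,0,1.6,0,1,0,0,0,0,0,0,1,0,0,0,0,0,0,1])

```text
clock: 22.35
position: [0.4567, -0.0016, 0.3285]
ee_rot: [-0.707, 0.707, 0.007, -0.005]
contact_force: [0.8, 0.1, -1.9]
width: 0.009
```

```bash
python3 st.py; python3 - <<'E'
from h import *
p,im=snap("wrist","pics/w13.png");crop(im,140,10,400,260,2.4,"pics/w13c.png")
E
```

```text
22.35 [ 0.4567 -0.0016  0.3285] F [ 0.8  0.1 -1.9] M [-0.01  0.06 -0.04] w 0.009 yaw 0.0172 ydir [ 0.003 -0.    -1.   ]
```

View pics/w13c.png

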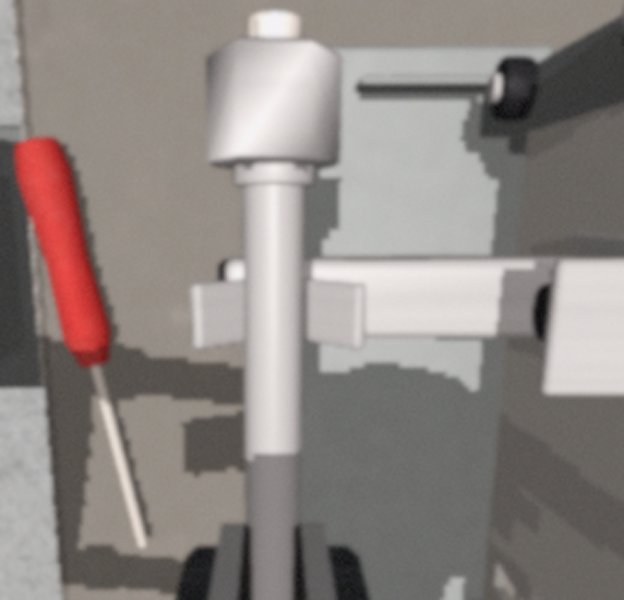

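Call:
arm_command(increments=[0,0,0,0.12,0.8,0,1,0,0,0,0,0.4,0,1,0,0,0,0,0,0,1])

```text
clock: 22.78
position: [0.4571, -0.001, 0.3153]
ee_rot: [0.707, -0.707, -0.006, 0.006]
contact_force: [-0.2, 1.0, -2.1]
width: 0.0093
```

Call:
arm_command(increments=[0,0,0,0,0.2,0,1,0,0,0,0,0.2,0,1,0,0,0,0,0,0,1])

```text
clock: 23.15
position: [0.4582, -0.0012, 0.3127]
ee_rot: [-0.707, 0.707, 0.008, -0.005]
contact_force: [1.6, 1.0, 4.4]
width: 0.009
```

```bash
python3 st.py
```

```text
23.15 [ 0.4582 -0.0012  0.3127] F [1.6 1.  4.4] M [ 0.09 -0.19  0.15] w 0.009 yaw 0.0184 ydir [ 0.004 -0.    -1.   ]
```

Call:
arm_command(increments=[0,0,0,0.05,0,0,0.8,0,0,0,0,0,0,0.6,0,0,0,0,0,0,0.6,0,0,0,0,0,0,0.6])

```text
clock: 23.65
position: [0.4577, -0.0011, 0.3115]
ee_rot: [0.707, -0.707, -0.007, 0.006]
contact_force: [-0.1, 0.3, 0.5]
width: 0.0345
```

```bash
python3 st.py;  python3 - <<'E'
from h import *
p,im=snap("wrist","pics/w14.png");crop(im,140,10,400,260,2.4,"pics/w14c.png")
E
```

```text
23.65 [ 0.4577 -0.0011  0.3115] F [-0.1  0.3  0.5] M [-0.03  0.01 -0.06] w 0.0345 yaw 0.018 ydir [ 0.  0. -1.]
```

View pics/w14c.png

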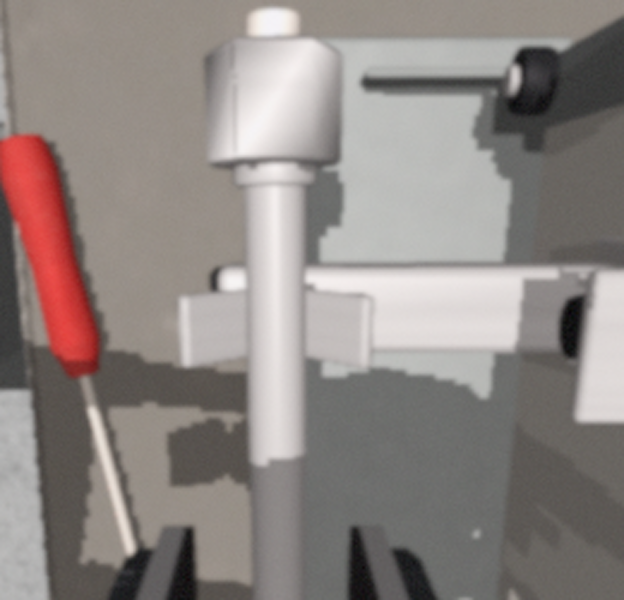

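Column rests in the V (tube at col ~276, V lips 182–372). Withdraw straight up, then away, and inspect.

Call:
arm_command(increments=[0,0,0,0,-2,0,0.6,0,0,0,0,-4,0,0.6,0,0,0,0,-5,0,0.6,0,0,0,-4,-3,0,0.6,0,0,0,-5,0,2,0.6,0,0,0,-4,0,5,0.6,0,0,0,0,0,5,0.6,0,0,0,0,0,5,0.6])

```text
clock: 24.7
position: [0.3246, 0.1665, 0.4521]
ee_rot: [0.707, -0.707, -0.007, 0.005]
contact_force: [1.2, -0.2, 0.1]
width: 0.0346
```

Call:
arm_command(increments=[0,0,0,0,0,5,0.6,0,0,0,0,0,5,0.6,0,0,0,0,0,5,0.6,0,0,0,0,0,0,0.6,0,0,0,0,0,0,0.6])

```text
clock: 25.32
position: [0.3227, 0.315, 0.4513]
ee_rot: [-0.707, 0.708, 0.007, -0.006]
contact_force: [0.1, 0.7, -1.1]
width: 0.0343
```

```bash
python3 st.py;  python3 - <<'E'
from h import *
p,im=snap("scene","pics/s15.png");crop(im,200,130,350,290,4,"pics/s15c.png")
p,im=snap("top","pics/t15.png");crop(im,110,130,410,240,2.6,"pics/t15c.png");crop(im,220,135,325,205,7,"pics/t15d.png")
p,im=snap("wrist","pics/w15.png")
E
```

```text
25.32 [0.3227 0.315  0.4513] F [ 0.1  0.7 -1.1] M [0.01 0.02 0.  ] w 0.0343 yaw 0.0187 ydir [ 0.    -0.001 -1.   ]
```

View pics/s15c.png

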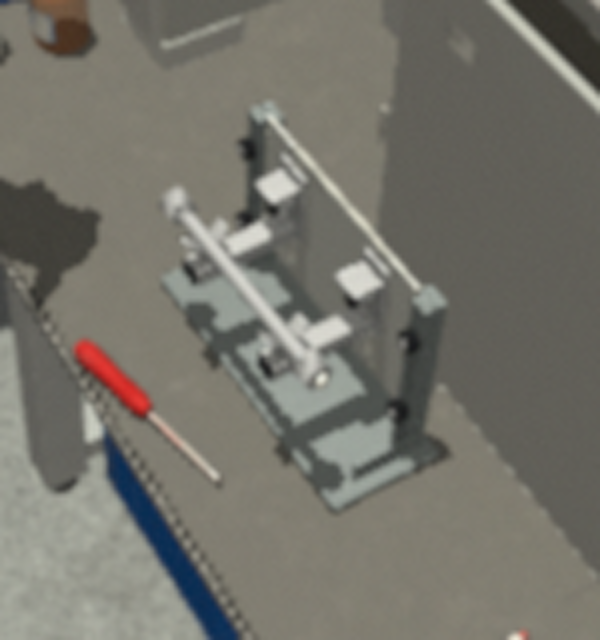

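View pics/t15d.png

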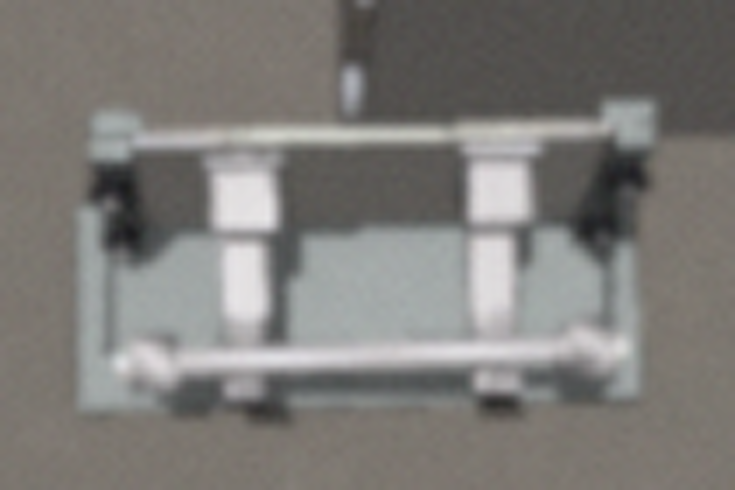

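View pics/t15c.png

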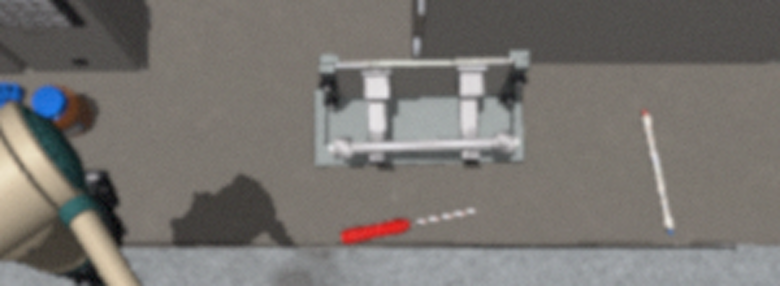

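```bash
python3 - <<'E'
from h import *
im=cv2.imread("pics/s15.png")
a=im[164:212,240:284];b=im[187:235,260:304]
cv2.imwrite("pics/cmp.png",np.hstack([cv2.resize(x,None,fx=8,fy=8,interpolation=cv2.INTER_CUBIC) for x in(a,b)]))
from rig import vision
p=vision.camera_params("scene")
# expected pixel shift between the two brackets
th=.018;o=np.array([.540,-.0035,0]);ex=np.array([np.cos(th),np.sin(th),0]);ey=np.array([-np.sin(th),np.cos(th),0])
for n,x,z in(("flange",-.017,.1675),("knob end",-.024,.1435),("platetop",-.002,.1795),("end",-.098,.1125)):
  A=o+ex*x+ey*.055+[0,0,z];B=o+ex*x-ey*.055+[0,0,z];print(n,proj(p,A),proj(p,B),proj(p,B)-proj(p,A))
A=o-ex*.0285+ey*.055+[0,0,.1435];print('knob if retracted 4.5',proj(p,A))
E
```

```text
flange [269.1940038  176.15659144] [289.19046336 200.01445851] [19.99645955 23.85786707]
knob end [266.99859188 182.19281177] [286.64224135 206.03087126] [19.64364946 23.83805948]
platetop [273.47429741 171.68786499] [293.73876123 195.41458573] [20.26446382 23.72672074]
end [246.53487066 197.81761663] [265.24454759 222.39869741] [18.70967693 24.58108078]
knob if retracted 4.5 [265.77471896 182.74140163]
```

View pics/cmp.png

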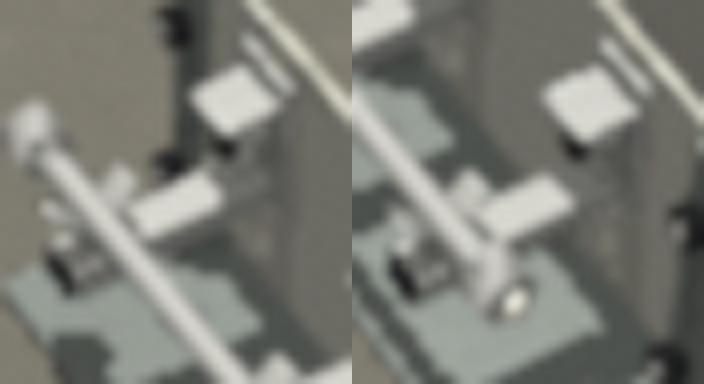

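```bash
python3 -c "
from rig import ticket
print(ticket.sign_off())"; python3 st.py
```

```text
the job is handed in; nothing more can be done
None
the job is handed in; nothing more can be done
```

The loose bracket is hooked into the empty slot row, level with the fitted one, and the wide column lies across both saddles. I handed the job in at about 25 s.

**Bracket:** My first try at entry was about 2 mm too high and touched the panel at about 11 N. I backed off, lowered it and it went in. I slid it down to a firm stop, peaking at about 14 N against the panel. I then pressed the thumb flange to 27 N and it moved only 0.3 mm more. The end rows of the two brackets matched in the wrist picture.

**Lock pin:** I have no direct reading that the pin is out. The evidence is the hard stop, and the pin knob sitting in the same place under its flange as on the fitted bracket, within about half a pixel. A pin still pushed in would show a shift of about 1.3 pixels.

**Column:** It made contact at the expected saddle height and sits in both Vs, centred to within about 2 mm in the top picture.

**Other things:** The screwdriver, thin column and bottle were where I first saw them. I did not check the beaker in the last pictures because the arm was in the way. At hand-in the gripper was well clear and touching nothing.

**Disagreement between cameras:** The wrist camera placed the rack about 5 mm further left than the top and scene cameras did. I lined the bracket up against the fitted one instead of using absolute positions.

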